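# Make up two gearbox kits in foam-lined trays

### The arm

A 7-joint arm with a two-finger parallel gripper is mounted at the origin on the work surface. World frame = base frame: x ahead of the robot, y to its left, z up, the work surface at z = 0. Lengths are in m, angles in rad, forces in N, time in s.
With the tool pointing down it reaches from about 0.4 to 0.9 m from the base axis. Payload 5.5 kg.
Tool frame: the origin (TCP) lies on the centre line of the jaws, within the pads' length; the fingertips stand 25 mm ahead of it and the grasp point (between the pads) lies 6 mm ahead of it (arm.tip_extent is the distance from the TCP to the fingertips, in m); z points along the fingers, y is the line along which they close (so a half turn about z gives the same grasp; the last joint's range is limited). The gripper opens to 85 mm and grips with 20 to 120 N. Pads are 22 mm wide; open, the fingers measure 114 mm over their backs; the gripper's body (76 mm by 85 mm) begins 54 mm behind the grasp point. The pads swing forward as they close: fully open they stand 13 mm farther back than shut.
Start: joints at [-0.955, 0.501, -0.427, 1.55, 0.221, 1.138, -0.21], TCP at [0.225, 0.61, 0.22] pointing down, gripper open.
Joint ranges: [-2.88, 2.88], [-0.31, 2.03], [-1.54, 1.56], [0.2, 2.42], [-1.41, 4.55], [0.19, 2.02], [-2.57, 2.57]. Speed limits (rad/s): [2.57, 2.57, 3.14, 3.14, 3.14, 3.14, 3.14].

### API

Orientations are given as a unit quaternion [w, x, y, z].
In Python, from rig import arm, optics, ticket gives the robot as it stands.
- The arm moves only by the tool step_arm, never from a script. Its argument "rows" is text: rows parted by semicolons, each of 7 numbers parted by spaces: the closure, from 0 (fully open) to 1 (shut), then the shift along the tool's x, y, z in units of 0.1 m (1.0 is 0.1 m), then the turn, a rotation vector about the tool's x, y, z in units of pi rad (1.0 is pi rad). A call has exactly 5 rows; each row shifts and turns the commanded pose from where the row before left it, along the tool's axes as they then stand; what a row does not reach is not made up. A row lasts 1/12 s, in which the tool goes at most 41.7 mm and 7.16 degrees, less where a joint would pass 70% of its speed; a pose out of reach is approached as far as the arm can. A call with a number of a shift or a turn outside -1 to 1 is refused whole. A call with a gripper value outside its range is refused whole. The fingers move at their own pace and stop on an object; "squeeze" is the grip in N (left out, the last holds). Time passes only in rows, so rows that do not move let the fingers close, or fill a call up. It gives the time, the measured TCP pose, the force, the opening and the grip force at its end, in the units of the state.
- arm.observe(): the state, without advancing time (a new reading comes with each control period).
- optics.read_camera(name): name is "scene" or "top" or "wrist"; returns (picture, depth): 400x640x3 uint8, red, green, blue; 400x640 float32, m along the optical axis (not along the pixel's ray), 0 where there is no reading.
- optics.calibration(name): a dict with "camera_matrix" (3x3 intrinsics, pixels), "rvec" (rotation vector, rad) and "tvec" (3), from world to camera coordinates, as OpenCV has them; the wrist camera has in their place "hand_eye" (4x4, takes a point from camera to tool coordinates, whose origin is the TCP and whose axes are the flange's). Camera axes: x right, y down, z forward; pixel columns grow to the right and rows downward; lengths in m; the calibration is good to about 2 mm. The wrist camera is an equidistant fisheye: a pixel r from the principal point sees the ray r / f radians off the axis. A picture is of the moment at which its call begins: read the wrist's pose just before it. calibration takes no time and is no camera call.
- ticket.sign_off(): hands the job in; it is judged then, once.
Trained networks look in the newest picture that a camera, given by its name, has taken for a name from the list of things; names that differ only in an ending like _2 or _b are one class to them, and where a whole thing is asked for, a point or a joint stands for the part that bears it (a point fixed in the world has none). Each returns a list of dicts, best first, with "conf" (0 to 1); they miss things now and then, are a little off and sometimes report something else, mostly with a low value. They report only what shows in the picture. A call takes as long as a camera call. They do not tell look-alikes from the thing itself.
- optics.outline_of(camera, query): "region" (400x640 bool, what is visible of it).
- optics.spot_point(camera, query): "point" ([x, y, z] in m, in the coordinates of the camera as it stood for that picture, good to about 4 mm: a listed point, or the origin of a listed thing).
The state is a dict: "t": time; "q": joint angles; "qd": joint speeds; "effort": joint torques, N m; "tool_pos": TCP position; "tool_rot": TCP orientation; "contact_force": force on the tool from outside, world axes, zero at the start; "torque": the same for the moment, N m; "gripper_width": opening from 0.0 (shut) to 1.0 (fully open); "finger_force": force on a finger pad.
Only numpy, scipy, OpenCV 4.12 (cv2) and the standard library are available. Lean on these libraries where they do the work, as an engineer would, in place of code of your own. Each camera call takes 0.05 s, during which the arm holds its last target. There are 200 camera calls.

### The job

Make up two gearbox kits, one part to a pocket, each lying flat on its pocket's floor the same way up as it stands now: the brass worm wheel and the aluminium cover plate go in the blue tray (wheel in the round pocket, plate in the long one), the ball bearing and the orange motor end cap in the green tray, either pocket. The cover plate is tucked under the blue gearbox housing: draw it out endways from between the housing's feet without shifting or tipping the housing. The dark steel spur gear belongs to neither kit; leave it where it is.

Things in the scene. Friction and masses are not known exactly. Their poses are not given: they have to be found in the camera images.
- wormwheel_c (a point): brass worm wheel (0.28 kg before hidden changes) standing on its flat face: toothed rim 54 mm across and 16 mm high, on top of it a hub 28 mm across; 32 mm high overall, easily gripped by the hub. The point is on its axis, half-way up (16 mm above its underside); z along the axis, up.
- bearing_c (a point): bright steel ball bearing lying flat, 52 mm across, 22 mm high, balls visible, 0.18 kg. The point is on its axis, half-way up (11 mm above its underside); z up.
- endcap_c (a point): orange motor end cap, closed end up, 54 mm across in its lower 27 mm, tapering to 44 mm at the top, 36 mm high, with a star of black vent slots, 0.12 kg. The point is on its axis, half-way up (18 mm above its underside); z up.
- plate_c (a point): aluminium cover plate 90 x 36 x 6 mm, dark hole in the middle, 0.14 kg, flat on the bench in the channel under the housing, 45 to 55 mm of its length sticking out towards the robot. Point at its centre, 3 mm above its underside; x along the length, from the free end towards the end under the housing; y across the width; z up.
- spurgear_c (a point): dark steel spur gear, same shape and size as the brass worm wheel (54 mm rim, hub 28 mm, 32 mm high). Not needed; leave it standing. The point is on its axis, half-way up (16 mm).
- housing: blue cast gearbox housing (loose, 1.6 kg): open toothed ring on a base 120 (x) x 96 (y) mm, 58 mm high. Stands on two foot rails 10 mm high along its x; between them a straight channel 68 mm wide, 10 mm high, open at both ends, in which the plate lies. Origin mid-underside, on the bench; x along the channel away from the robot: the plate sticks out at the -x end, draw it to -x.
- tray_blue: Blue tray, loose, 0.7 kg, 200 (x) x 130 (y) x 20 mm high, rim 4 mm; dark foam liner, top 13 mm above bench, yellow-floored pockets. Origin mid-underside. Round pocket 74 mm across at x -49, y 0, floor 3 mm above bench. Long pocket at x +47, y 0: 110 along y, 56 along x, floor 8 mm above bench; mid-length finger notches 48 mm along y, out to 44 mm either side of its centre along x, floor 3 mm.
- tray_green: Green tray, loose, 0.7 kg, 200 (x) x 130 (y) x 20 mm high, rim 4 mm; dark foam liner, top 13 mm above bench, yellow-floored pockets. Origin mid-underside. Two round pockets 74 mm across centred at x = -48 mm and x = +48 mm, y = 0, floors 3 mm above the bench.
There are look-alikes about, which are no part of the job. Of the things that look like the part that bears plate_c, the middle-sized one is meant.

How it is judged:
At the end, for the whole second after the job is handed in: Wheel and plate in the blue tray, bearing and cap in the green, each in its pocket: flat on the floor (5 mm; plate 2.8), upright (7 deg), within 13 mm of its centre per tray axis (plate 14 mm, 23 deg), at rest; trays level; housing within 10 mm of its start, spur gear 20 mm (x of wormwheel_c in the frame of tray_blue between -0.062 and -0.036 m and y of wormwheel_c in the frame of tray_blue between -0.013 and 0.013 m and z of wormwheel_c in the frame of tray_blue between 0.015 and 0.024 m and angle between each of wormwheel_c, plate_c's own z axis and vertical below 0.12 rad and x of plate_c in the frame of tray_blue between 0.033 and 0.061 m and y of plate_c in the frame of tray_blue between -0.014 and 0.014 m and z of plate_c in the frame of tray_blue between 0.007 and 0.0138 m and angle between the x axis of plate_c and the y axis of tray_blue, either way round below 0.4 rad and (((x of bearing_c in the frame of tray_green between -0.061 and -0.035 m and y of bearing_c in the frame of tray_green between -0.013 and 0.013 m and z of bearing_c in the frame of tray_green between 0.01 and 0.019 m and angle between bearing_c's own z axis and vertical below 0.12 rad) and (x of endcap_c in the frame of tray_green between 0.035 and 0.061 m and y of endcap_c in the frame of tray_green between -0.013 and 0.013 m and z of endcap_c in the frame of tray_green between 0.017 and 0.026 m and angle between endcap_c's own z axis and vertical below 0.12 rad)) or ((x of bearing_c in the frame of tray_green between 0.035 and 0.061 m and y of bearing_c in the frame of tray_green between -0.013 and 0.013 m and z of bearing_c in the frame of tray_green between 0.01 and 0.019 m and angle between bearing_c's own z axis and vertical below 0.12 rad) and (x of endcap_c in the frame of tray_green between -0.061 and -0.035 m and y of endcap_c in the frame of tray_green between -0.013 and 0.013 m and z of endcap_c in the frame of tray_green between 0.017 and 0.026 m and angle between endcap_c's own z axis and vertical below 0.12 rad))) and angle between each of tray_blue, tray_green's own z axis and vertical below 0.05 rad and distance of housing from where it was at the start of the episode below 0.01 m and distance of spurgear_c from where it was at the start of the episode below 0.02 m and linear speed of each of wormwheel, plate, bearing, endcap, housing below 0.01 m/s); the robot touches nothing.
It fails at once if the gearbox housing is shifted by more than 10 mm or tipped (distance of housing from where it was at the start of the episode above 0.01 m or angle between housing's own z axis and vertical above 0.1 rad).
It fails at once if the steel spur gear is moved by more than 20 mm or knocked over (distance of spurgear_c from where it was at the start of the episode above 0.02 m or angle between spurgear_c's own z axis and vertical above 0.3 rad).
It also fails if it takes over 104 s, if anything falls off the work surface, if the arm or the gripper's body presses on something with over 40 N, if the wrist force passes 120 N, or if a joint passes its speed limit or range.

## Working session

There is one attempt and no reset: what is moved stays moved. The work goes in short steps, Python scripts to look and compute and a tool call to move; the robot and the scene stay as the last step left them, time stands still between calls to the robot, and variables do not carry over. Pictures are saved under pics/ and viewed, at most 14 in all, crops included, and the job is handed in when it is done.

Besides the shell and the picture viewer there is one more tool, called after "Call:" by a JSON object that holds its "name" and its "arguments", one argument or row to a line. step_arm: Moves the arm, as the interface text tells. Its arguments: {"type":"object","properties":{"rows":{"type":"string"},"squeeze":{"type":"number"}},"required":["rows"]}

```bash
ls; mkdir -p pics; cat > h.py <<'E'
import numpy as np,cv2
from rig import arm,optics,ticket
from scipy.spatial.transform import Rotation as R
def w2c(n):
    c=optics.calibration(n);return np.array(c["camera_matrix"]),cv2.Rodrigues(np.array(c["rvec"],float))[0],np.array(c["tvec"],float).ravel()
def toworld(n,p):
    K,Rm,t=w2c(n);return Rm.T@(np.array(p)-t)
def pix(n,u,v,d):
    K,Rm,t=w2c(n);return Rm.T@(d*np.linalg.inv(K)@np.array([u,v,1])-t)
def proj(n,P):
    K,Rm,t=w2c(n);p=K@(Rm@np.array(P)+t);return p[:2]/p[2]
def save(n,f,im):
    cv2.imwrite('pics/'+f,im[:,:,::-1])
E
python3 - <<'E'
from h import *
for n in ["top","scene"]:
    im,d=optics.read_camera(n);save(n,n+'1.png',im);np.save(n+'d.npy',d);np.save(n+'i.npy',im)
    for q in ["wormwheel_c","bearing_c","endcap_c","plate_c","spurgear_c","housing","tray_blue","tray_green"]:
        for r in optics.spot_point(n,q)[:4]:
            w=toworld(n,r["point"]);print(n,q,round(r["conf"],2),w.round(3),proj(n,w).round())
s=arm.observe();print(s["t"],s["tool_pos"],s["tool_rot"])
E
```

```text
pics
top wormwheel_c 0.62 [ 0.446 -0.178  0.016] [407. 267.]
top bearing_c 0.71 [ 0.636 -0.164  0.009] [397. 185.]
top endcap_c 0.9 [0.475 0.173 0.018] [252. 256.]
top plate_c 0.67 [ 0.582 -0.038  0.005] [344. 209.]
top plate_c 0.6 [0.718 0.296 0.01 ] [200. 152.]
top plate_c 0.55 [0.485 0.051 0.005] [306. 251.]
top spurgear_c 0.71 [0.638 0.182 0.019] [248. 185.]
top housing 0.83 [ 0.642 -0.019 -0.001] [336. 184.]
top housing 0.67 [0.634 0.18  0.019] [249. 186.]
top tray_blue 0.82 [ 0.493 -0.369  0.006] [487. 246.]
top tray_green 0.81 [ 0.474  0.344 -0.001] [178. 257.]
scene wormwheel_c 0.8 [ 0.444 -0.178  0.018] [251. 189.]
scene bearing_c 0.86 [ 0.636 -0.164  0.012] [267. 241.]
scene endcap_c 0.64 [0.473 0.169 0.016] [366. 175.]
scene plate_c 0.71 [0.718 0.295 0.002] [439. 232.]
scene plate_c 0.52 [ 0.578 -0.036  0.001] [309. 218.]
scene plate_c 0.45 [ 0.485  0.046 -0.001] [328. 189.]
scene spurgear_c 0.87 [0.634 0.179 0.013] [389. 215.]
scene spurgear_c 0.36 [ 0.491 -0.376 -0.006] [185. 220.]
scene housing 0.86 [ 0.641 -0.023  0.001] [319. 234.]
scene tray_blue 0.62 [ 0.492 -0.376 -0.005] [185. 220.]
scene tray_green 0.97 [ 0.476  0.345 -0.003] [419. 170.]
0.9 [0.2245519  0.60998858 0.22003603] [2.20751859e-07 1.75462607e-01 9.84486095e-01 4.13061702e-05]
```

View pics/top1.png

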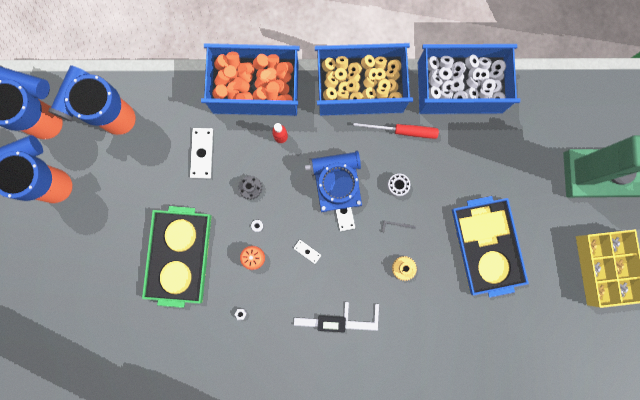

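```bash
python3 - <<'E'
from h import *
for n in ["top"]:
    im,d=optics.read_camera(n)
    K,Rm,t=w2c(n);print(K[0,0],(-Rm.T@t).round(3))
    for q in ["wormwheel_c","bearing_c","endcap_c","plate_c","housing","tray_blue","tray_green"]:
        for r in optics.outline_of(n,q)[:4]:
            m=r["region"]; v,u=np.nonzero(m&(d>0))
            P=(np.linalg.inv(K)@np.stack([u,v,0*u+1])*d[v,u]-t[:,None]).T@Rm
            zt=np.percentile(P[:,2],70)
            if 'tray' in q: P=P[P[:,2]>.001]
            if q=='housing':P=P[P[:,2]>.01]
            (cx,cy),(w,h),a=cv2.minAreaRect((P[:,:2]*1000).astype(np.float32))
            print(q,round(r["conf"],2),len(P),"z70",zt.round(3),"rect",round(cx),round(cy),round(w),round(h),"ang",round(a,1))
E
```

```text
462.91097517635177 [0.457 0.017 1.073]
wormwheel_c 0.61 410 z70 0.027 rect 445 -173 51 48 ang 89.2
wormwheel_c 0.61 441 z70 0.02 rect 635 181 57 51 ang 68.8
bearing_c 0.69 419 z70 0.024 rect 636 -164 50 51 ang 28.0
bearing_c 0.25 2375 z70 0.055 rect 646 -19 133 118 ang 11.2
endcap_c 0.69 463 z70 0.037 rect 472 173 53 52 ang 65.3
plate_c 0.9 318 z70 0.008 rect 560 -40 49 36 ang 11.4
plate_c 0.88 1045 z70 0.009 rect 718 296 52 119 ang 88.4
plate_c 0.77 276 z70 0.005 rect 485 48 61 24 ang 53.6
housing 0.73 2417 z70 0.055 rect 641 -18 121 124 ang 10.1
tray_blue 0.63 5427 z70 0.014 rect 494 -374 230 142 ang 10.6
tray_green 0.8 5438 z70 0.015 rect 477 348 141 228 ang 85.3
```

The top view shows the needed parts: cap at (252,258), wheel at (404,267), bearing at (399,184) and the plate end at (345,218), sticking out of the housing at (337,185). The plate look-alikes are large at (201,152) and small at (307,251), and the spur gear is at (249,187). The green tray is at (178,257) and the blue one at (488,247).

```bash
cat >> h.py <<'E'
def plan(x,y,tipz=None,yaw=None,z=None,ext=None):
    """print tool-frame shift (0.1 m) and turn (pi) to bring TCP to x,y,z with closing line at world angle yaw (deg)"""
    s=arm.observe();q=s["tool_rot"];M=R.from_quat([q[1],q[2],q[3],q[0]])
    d=np.array([x,y,z])-s["tool_pos"];y0=np.degrees(np.arctan2(*M.as_matrix()[1::-1,1]))
    tw=0 if yaw is None else (-(yaw-y0)+90)%180-90
    print("t",round(s["t"],2),"pos",np.round(s["tool_pos"],4),"yaw",round(y0,1),"| shift now-frame",(M.inv().apply(d)*10).round(3),"turn z",round(tw/180,4),"rows",round(abs(tw)/7.16,1))
    M2=M*R.from_euler('z',tw,degrees=True);print("  shift after turn",(M2.inv().apply(d)*10).round(3))
E
python3 - <<'E'
from h import *
im=np.load('topi.npy');d=np.load('topd.npy');K,Rm,t=w2c("top")
h=cv2.cvtColor(im,cv2.COLOR_RGB2HSV)
m=((h[...,0]>20)&(h[...,0]<35)&(h[...,1]>80)&(h[...,2]>120)).astype(np.uint8)
n,l,st,c=cv2.connectedComponentsWithStats(m)
for i in range(1,n):
    if st[i,4]>500:
        v,u=np.nonzero((l==i)&(d>0));P=(np.linalg.inv(K)@np.stack([u,v,0*u+1])*d[v,u]-t[:,None]).T@Rm
        (cx,cy),(w,hh),a=cv2.minAreaRect((P[:,:2]*1000).astype(np.float32))
        print(c[i].round(),st[i,4],P.mean(0).round(4),cx,cy,w,hh,a)
print(arm.tip_extent,[a for a in dir(arm) if a[0]!='_'],arm.observe()["gripper_width"])
q=arm.observe();plan(.4735,.171,yaw=90,z=.08)
plan(.4735,.171,yaw=None,z=.08)
E
```

```text
[484. 226.] 1382 [ 0.5391 -0.3628  0.008 ] 539.141845703125 -361.2715148925781 89.22232818603516 112.36876678466797 11.015554428100586
[610. 268.] 3949 [ 0.4405 -0.6408  0.0231] 437.9925537109375 -657.8182983398438 170.4854278564453 149.67405700683594 5.474899768829346
0.025 ['PlanningError', 'observe', 'tip_extent'] 1.004294319462974
t 1.3 pos [0.2245 0.61   0.22  ] yaw 69.8 | shift now-frame [-3.853 -3.26   1.4  ] turn z -0.1123 rows 2.8
  shift after turn [-2.49 -4.39  1.4 ]
t 1.3 pos [0.2245 0.61   0.22  ] yaw 69.8 | shift now-frame [-3.853 -3.26   1.4  ] turn z 0.0 rows 0.0
  shift after turn [-3.853 -3.26   1.4  ]
```

Call:
{"name": "step_arm", "arguments": {
  "rows": "0 -0.257 -0.217 0 0 0 0;0 -0.257 -0.217 0 0 0 0;0 -0.257 -0.217 0 0 0 0;0 -0.257 -0.217 0 0 0 0;0 -0.257 -0.217 0 0 0 0",
  "squeeze": 40
}}

```text
t: 1.72
tool_pos: [0.3082, 0.4624, 0.2201]
tool_rot: [0.0, 0.175, 0.985, 0.0]
contact_force: [0.6, -0.1, 0.8]
gripper_width: 0.997
finger_force: 0.0
```

Call:
{"name": "step_arm", "arguments": {
  "rows": "0 -0.257 -0.217 0 0 0 0;0 -0.257 -0.217 0 0 0 0;0 -0.257 -0.217 0 0 0 0;0 -0.257 -0.217 0 0 0 0;0 -0.257 -0.217 0 0 0 0"
}}

```text
t: 2.13
tool_pos: [0.3914, 0.3161, 0.2203]
tool_rot: [0.0, 0.175, 0.984, 0.0]
contact_force: [0.8, 0.6, 0.1]
gripper_width: 1.001
finger_force: 0.0
```

Call:
{"name": "step_arm", "arguments": {
  "rows": "0 -0.257 -0.217 0 0 0 0;0 -0.257 -0.217 0 0 0 0;0 -0.257 -0.217 0 0 0 0;0 -0.257 -0.217 0 0 0 0;0 -0.257 -0.217 0 0 0 0"
}}

```text
t: 2.55
tool_pos: [0.4745, 0.1699, 0.2203]
tool_rot: [0.0, 0.175, 0.984, 0.0]
contact_force: [0.4, 1.3, 0.9]
gripper_width: 1.001
finger_force: 0.0
```

Call:
{"name": "step_arm", "arguments": {
  "rows": "0 0 0 0.2 0 0 -0.0285;0 0 0 0.2 0 0 -0.0285;0 0 0 0.2 0 0 -0.0285;0 0 0 0.2 0 0 0;0 0 0 0.2 0 0 0"
}}

```text
t: 2.97
tool_pos: [0.4741, 0.1713, 0.1194]
tool_rot: [0.0, 0.042, 0.999, 0.0]
contact_force: [0.8, -0.1, 0.4]
gripper_width: 1.0
finger_force: 0.0
```

```bash
python3 - <<'E'
from h import *
plan(.4735,.171,yaw=85,z=.036)
im,d=optics.read_camera("wrist");save("wrist","w1.png",im)
s=arm.observe();q=s["tool_rot"];M=R.from_quat([q[1],q[2],q[3],q[0]]);H=np.array(optics.calibration("wrist")["hand_eye"])
print(H.round(3))
for r in optics.spot_point("wrist","endcap_c"):
    p=H@np.r_[r["point"],1];print(r["conf"],p.round(4),(M.apply(p[:3])+s["tool_pos"]).round(4))
imt,dt=optics.read_camera("top")
for u,v in [(180,235),(175.5,277.5),(493.5,267)]:
    dd=np.median(dt[int(v)-2:int(v)+3,int(u)-2:int(u)+3]);print(pix("top",u,v,dd).round(4))
E
```

```text
t 2.97 pos [0.4741 0.1713 0.1194] yaw 85.2 | shift now-frame [ 0.006 -0.004  0.834] turn z 0.001 rows 0.0
  shift after turn [ 0.006 -0.004  0.834]
[[-0.001 -0.945 -0.328  0.085]
 [ 1.     0.    -0.002 -0.   ]
 [ 0.002 -0.328  0.945 -0.153]
 [ 0.     0.     0.     1.   ]]
0.58 [1.700e-03 4.000e-04 1.025e-01 1.000e+00] [0.4693 0.1707 0.0133]
[0.4915 0.1831 0.5245]
[0.443  0.1735 0.5684]
[ 0.4442 -0.3818  0.0036]
```

View pics/w1.png

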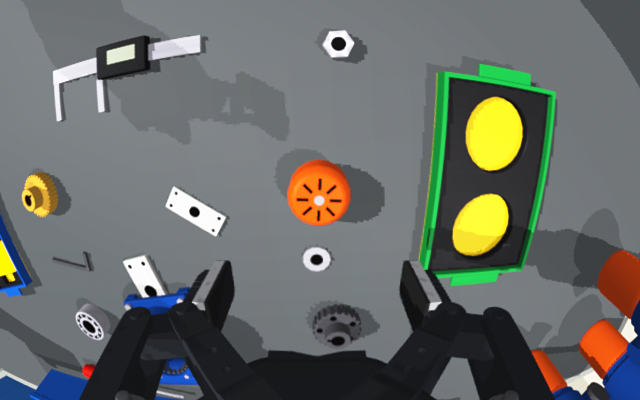

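The wrist view shows the cap centred between the open jaws at (319,193), so I go down and grip.

Call:
{"name": "step_arm", "arguments": {
  "rows": "0 0 0 0.2 0 0 0;0 0 0 0.2 0 0 0;0 0 0 0.2 0 0 0;0 0 0 0.2 0 0 0;0 0 0 0.03 0 0 0"
}}

```text
t: 3.53
tool_pos: [0.473, 0.171, 0.0358]
tool_rot: [-0.001, 0.042, 0.999, -0.0]
contact_force: [-0.7, -0.2, -0.2]
gripper_width: 1.001
finger_force: 0.0
```

Call:
{"name": "step_arm", "arguments": {
  "rows": "1 0 0 0 0 0 0;1 0 0 0 0 0 0;1 0 0 0 0 0 0;1 0 0 0 0 0 0;1 0 0 0 0 0 0"
}}

```text
t: 3.95
tool_pos: [0.4748, 0.1717, 0.0382]
tool_rot: [0.001, 0.042, 0.999, 0.0]
contact_force: [-0.3, 0.6, 0.5]
gripper_width: 0.299
finger_force: 0.0
```

```bash
python3 - <<'E'
from h import *
im,d=optics.read_camera("wrist");save("wrist","w2.png",im)
im,d=optics.read_camera("scene");u,v=proj("scene",[.474,.171,.03]).astype(int)
save("s","s2.png",cv2.resize(im[v-50:v+40,u-60:u+60],None,fx=5,fy=5))
E
```

```text
(no output)
```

View pics/s2.png

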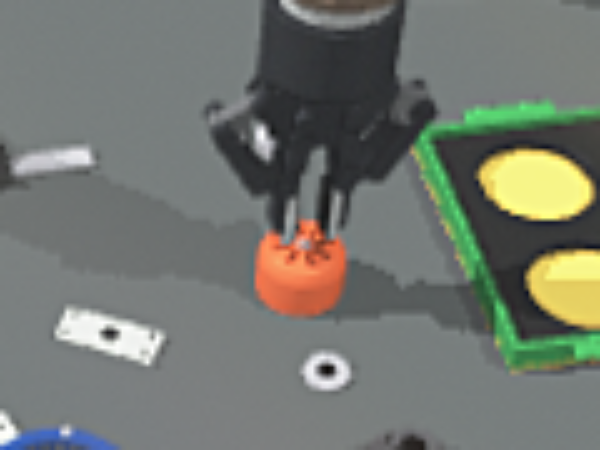

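The jaws are above or behind the cap and not holding it; I check from the wrist.

```bash
python3 - <<'E'
from h import *
s=arm.observe();print(s["gripper_width"],s["finger_force"],s["tool_pos"],s["contact_force"])
im,d=optics.read_camera("wrist");save("wrist","w3.png",im[100:])
for r in optics.spot_point("top","endcap_c")+[]:print(toworld("top",r["point"]))
optics.read_camera("top")
for r in optics.spot_point("top","endcap_c"):print(toworld("top",r["point"]))
E
```

```text
0.11082524196175776 0.0 [0.47437895 0.17149216 0.03771409] [-0.12832541 -0.399379    0.10609911]
[0.47367073 0.17461903 0.02036278]
[0.47404139 0.17346105 0.01680025]
```

View pics/w3.png

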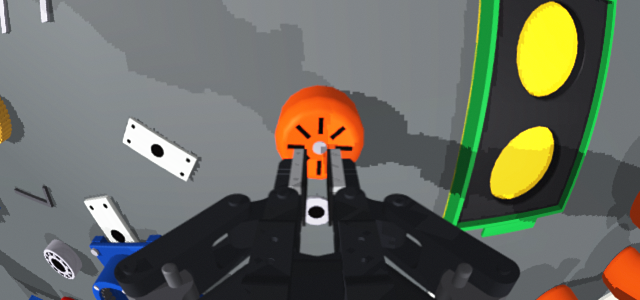

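```bash
cat >> h.py <<'E'
def wray(u,v):
    c=optics.calibration("wrist");K=np.array(c["camera_matrix"]);H=np.array(c["hand_eye"])
    x=(u-K[0,2])/K[0,0];y=(v-K[1,2])/K[1,1];r=np.hypot(x,y)+1e-9;return np.array([np.sin(r)*x/r,np.sin(r)*y/r,np.cos(r)]),H
def wpt(u,v,d):
    """wrist pixel+depth -> tool coords"""
    a,H=wray(u,v);p=a*d/a[2];return (H@np.r_[p,1])[:3]
def wproj(p):
    c=optics.calibration("wrist");K=np.array(c["camera_matrix"]);H=np.array(c["hand_eye"])
    q=np.linalg.inv(H)@np.r_[p,1];th=np.arctan2(np.hypot(q[0],q[1]),q[2]);n=np.hypot(q[0],q[1])
    return K[0,2]+K[0,0]*th*q[0]/n,K[1,2]+K[1,1]*th*q[1]/n
E
python3 - <<'E'
from h import *
im,d=optics.read_camera("wrist")
print(arm.observe()["gripper_width"],[np.round(wproj([0,y,z])) for y,z in [(0,0),(0,.025),(.004,.025)]])
for v in range(200,300,6):
  print(v,[(u,*(wpt(u,v,d[v,u])*1000).round()) for u in (298,319,337)])
E
```

```text
0.006473299654240881 [array([318., 255.]), array([318., 235.]), array([324., 235.])]
200 [(298, np.float64(26.0), np.float64(-12.0), np.float64(18.0)), (319, np.float64(29.0), np.float64(1.0), np.float64(10.0)), (337, np.float64(28.0), np.float64(11.0), np.float64(14.0))]
206 [(298, np.float64(26.0), np.float64(-11.0), np.float64(9.0)), (319, np.float64(27.0), np.float64(1.0), np.float64(6.0)), (337, np.float64(26.0), np.float64(11.0), np.float64(7.0))]
212 [(298, np.float64(23.0), np.float64(-11.0), np.float64(7.0)), (319, np.float64(24.0), np.float64(1.0), np.float64(3.0)), (337, np.float64(24.0), np.float64(10.0), np.float64(5.0))]
218 [(298, np.float64(21.0), np.float64(-11.0), np.float64(3.0)), (319, np.float64(21.0), np.float64(1.0), np.float64(2.0)), (337, np.float64(21.0), np.float64(10.0), np.float64(3.0))]
224 [(298, np.float64(18.0), np.float64(-11.0), np.float64(2.0)), (319, np.float64(18.0), np.float64(1.0), np.float64(2.0)), (337, np.float64(18.0), np.float64(10.0), np.float64(2.0))]
230 [(298, np.float64(14.0), np.float64(-11.0), np.float64(2.0)), (319, np.float64(14.0
[... 1447 characters left out ...]
float64(-36.0)), (319, np.float64(12.0), np.float64(0.0), np.float64(-43.0)), (337, np.float64(7.0), np.float64(9.0), np.float64(-35.0))]
284 [(298, np.float64(7.0), np.float64(-9.0), np.float64(-40.0)), (319, np.float64(11.0), np.float64(0.0), np.float64(-46.0)), (337, np.float64(7.0), np.float64(8.0), np.float64(-39.0))]
290 [(298, np.float64(13.0), np.float64(-8.0), np.float64(-53.0)), (319, np.float64(9.0), np.float64(0.0), np.float64(-47.0)), (337, np.float64(14.0), np.float64(7.0), np.float64(-53.0))]
296 [(298, np.float64(13.0), np.float64(-8.0), np.float64(-57.0)), (319, np.float64(6.0), np.float64(0.0), np.float64(-47.0)), (337, np.float64(14.0), np.float64(7.0), np.float64(-58.0))]
```

Call:
{"name": "step_arm", "arguments": {
  "rows": "1 0 0 -0.3 0 0 0;1 0.33 0 0 0 0 0;1 0.33 0 0 0 0 0;1 0.33 0 0 0 0 0;1 0 0 0.1 0 0 0"
}}

```text
t: 4.72
tool_pos: [0.369, 0.1794, 0.0572]
tool_rot: [-0.002, 0.04, 0.999, -0.001]
contact_force: [-0.1, -0.5, -0.2]
gripper_width: -0.001
finger_force: 0.0
```

Call:
{"name": "step_arm", "arguments": {
  "rows": "1 0 0 0.04 0 0 0;1 0 0 0.04 0 0 0;1 0 0 0.04 0 0 0;1 0 0 0.04 0 0 0;1 0 0 0 0 0 0"
}}

```text
t: 5.13
tool_pos: [0.3756, 0.1794, 0.0402]
tool_rot: [-0.0, 0.043, 0.999, -0.0]
contact_force: [1.2, -1.1, 0.2]
gripper_width: 0.002
finger_force: 0.0
```

```bash
python3 - <<'E'
from h import *
im,d=optics.read_camera("scene");u,v=proj("scene",[.4,.171,.04]).astype(int);print(u,v)
u=max(u,60);v=max(v,60);save("s","s4.png",cv2.resize(im[v-60:v+40,u-60:u+60],None,fx=6,fy=6))
s=arm.observe();print(s["tool_pos"],s["contact_force"],s["gripper_width"])
im,d=optics.read_camera("wrist")
for v in range(200,300,5): print(v,[(wpt(u,v,d[v,u])*1000).round().astype(int).tolist() for u in (308,318,328)])
E
```

```text
359 153
[0.37554905 0.17944227 0.04047377] [-0.42919113 -0.49846339 -0.66995618] 0.00040303425914193163
200 [[18, -7, 41], [19, 0, 40], [18, 7, 42]]
205 [[15, -7, 40], [15, 0, 41], [15, 7, 42]]
210 [[11, -7, 41], [11, 0, 41], [11, 7, 42]]
215 [[8, -7, 41], [8, 0, 40], [8, 7, 40]]
220 [[4, -7, 41], [4, 0, 41], [4, 7, 41]]
225 [[0, -7, 41], [1, 0, 40], [0, 7, 42]]
230 [[-4, -7, 42], [-4, 0, 41], [-3, 7, 40]]
235 [[-7, -7, 41], [-7, 0, 41], [-8, 7, 41]]
240 [[-12, -7, 42], [-11, 0, 40], [-11, 7, 41]]
245 [[-15, -7, 41], [-15, 0, 40], [-15, 7, 41]]
250 [[12, -5, -17], [11, 0, -15], [12, 5, -16]]
255 [[11, -5, -20], [11, 0, -21], [11, 5, -21]]
260 [[11, -5, -25], [11, 0, -26], [11, 5, -26]]
265 [[11, -5, -30], [11, 0, -30], [11, 5, -30]]
270 [[11, -5, -34], [11, 0, -35], [11, 4, -34]]
275 [[85, 0, -153], [11, 0, -39], [11, 4, -38]]
280 [[11, -4, -42], [11, 0, -43], [11, 4, -42]]
285 [[11, -4, -46], [11, 0, -45], [11, 4, -46]]
290 [[12, -4, -51], [10, 0, -48], [13, 4, -52]]
295 [[13, -4, -55], [6, 0, -47], [12, 4, -55]]
```

View pics/s4.png

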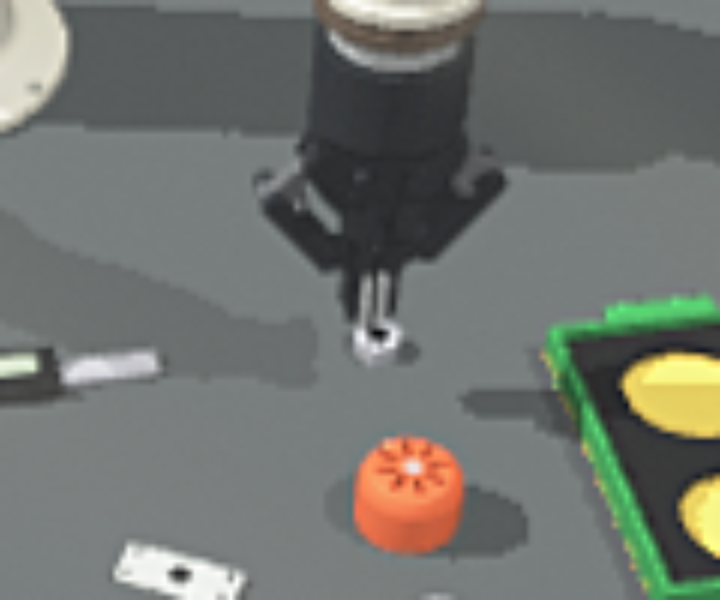

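Both views agree: the shut tips stand about 14 mm *behind* the reported TCP, not 25 mm ahead of it. I will use tip z = TCP z + 14 mm when shut, and about + 27 mm when open. Now I regrip lower.

Call:
{"name": "step_arm", "arguments": {
  "rows": "0 0 0 -0.1 0 0 0;0 -0.33 0.007 0 0 0 0;0 -0.33 0.007 0 0 0 0;0 -0.326 0.008 0 0 0 0;0 0 0 0 0 0 0"
}}

```text
t: 5.65
tool_pos: [0.482, 0.1731, 0.0531]
tool_rot: [0.004, 0.044, 0.999, 0.001]
contact_force: [0.7, 0.9, 1.2]
gripper_width: 0.709
finger_force: 0.0
```

Call:
{"name": "step_arm", "arguments": {
  "rows": "0 0 0 0 0 0 0;0 0 0 0.15 0 0 0;0 0 0 0.15 0 0 0;0 0 0 0.15 0 0 0;0 0 0 0.12 0 0 0"
}}

```text
t: 6.07
tool_pos: [0.4721, 0.1736, -0.0064]
tool_rot: [-0.001, 0.042, 0.999, -0.0]
contact_force: [0.4, -0.1, 0.6]
gripper_width: 1.0
finger_force: 0.0
```

Call:
{"name": "step_arm", "arguments": {
  "rows": "1 0 0 0 0 0 0;1 0 0 0 0 0 0;1 0 0 0 0 0 0;1 0 0 0 0 0 0;1 0 0 0 0 0 0"
}}

```text
t: 6.48
tool_pos: [0.4742, 0.1739, -0.0051]
tool_rot: [0.001, 0.042, 0.999, 0.0]
contact_force: [-1.2, 0.1, 2.9]
gripper_width: 0.618
finger_force: 42.0
```

```bash
python3 - <<'E'
from h import *
plan(.428,.350,yaw=85,z=-.005)
im,d=optics.read_camera("top");K,Rm,t=w2c("top")
m=((im[...,1]>im[...,0]+50)&(im[...,1]>im[...,2]+50)&(d>0)); n,l,st,c=cv2.connectedComponentsWithStats(m.astype(np.uint8))
i=min(range(1,n),key=lambda i:np.hypot(*(c[i]-[178,257]))if st[i,4]>100 else 1e9);print(st[i])
v,u=np.nonzero(l==i);P=(np.linalg.inv(K)@np.stack([u,v,0*u+1])*d[v,u]-t[:,None]).T@Rm;P=P[P[:,2]>.01]
print(cv2.minAreaRect((P[:,:2]*1000).astype(np.float32)))
for r in optics.spot_point("top","tray_green"):print(r["conf"],toworld("top",r["point"]))
E
```

```text
t 6.48 pos [ 0.4742  0.1739 -0.0051] yaw 85.2 | shift now-frame [ 6.080e-01  1.716e+00 -1.000e-03] turn z 0.001 rows 0.0
  shift after turn [ 6.140e-01  1.714e+00 -1.000e-03]
[142 206  69 101 698]
((477.33795166015625, 345.10064697265625), (129.73915100097656, 224.1240234375), 83.60894775390625)
0.9 [0.47685939 0.34272659 0.0013751 ]
```

Call:
{"name": "step_arm", "arguments": {
  "rows": "1 0 0 -0.3 0 0 0;1 0 0 -0.3 0 0 0;1 0.1 0.286 0 0 0 0;1 0.1 0.286 0 0 0 0;1 0.1 0.286 0 0 0 0"
}}

```text
t: 7.0
tool_pos: [0.4517, 0.262, 0.0551]
tool_rot: [0.001, 0.043, 0.999, 0.0]
contact_force: [0.5, -0.1, -1.0]
gripper_width: 0.614
finger_force: 42.7
```

Call:
{"name": "step_arm", "arguments": {
  "rows": "1 0.1 0.286 0 0 0 0;1 0.1 0.286 0 0 0 0;1 0.1 0.286 0 0 0 0;1 0 0 0 0 0 0;1 0 0 0 0 0 0"
}}

```text
t: 7.42
tool_pos: [0.4269, 0.3523, 0.0542]
tool_rot: [-0.0, 0.04, 0.999, 0.001]
contact_force: [0.2, -0.7, -1.3]
gripper_width: 0.614
finger_force: 42.6
```

```bash
python3 - <<'E'
from h import *
plan(.429,.350,yaw=85,z=-.002)
im,d=optics.read_camera("wrist");save("w","w5.png",im)
E
```

```text
t 7.42 pos [0.4269 0.3523 0.0542] yaw 85.4 | shift now-frame [-0.023 -0.022  0.562] turn z 0.0025 rows 0.1
  shift after turn [-0.023 -0.021  0.562]
```

View pics/w5.png

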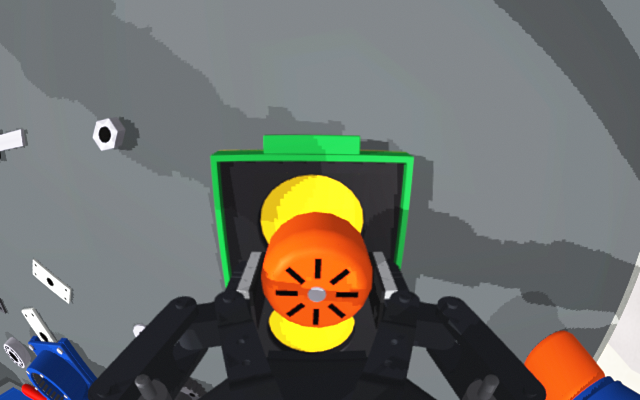

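The cap sits in the jaws over the near pocket, whose yellow disc is centred at about (312,215). I shift 3 mm left and lower it.

Call:
{"name": "step_arm", "arguments": {
  "rows": "1 -0.02 -0.03 0.14 0 0 0;1 0 0 0.14 0 0 0;1 0 0 0.14 0 0 0;1 0 0 0.13 0 0 0;1 0 0 0 0 0 0"
}}

```text
t: 7.88
tool_pos: [0.4304, 0.3445, -0.0026]
tool_rot: [-0.0, 0.043, 0.999, -0.001]
contact_force: [0.2, -0.2, -1.2]
gripper_width: 0.615
finger_force: 45.1
```

Call:
{"name": "step_arm", "arguments": {
  "rows": "0.2 0 0 0 0 0 0;0.2 0 0 0 0 0 0;0.2 0 0 0 0 0 0;0.2 0 0 -0.2 0 0 0;0.2 0 0 -0.4 0 0 0"
}}

```text
t: 8.3
tool_pos: [0.427, 0.3436, 0.0559]
tool_rot: [-0.003, 0.042, 0.999, -0.003]
contact_force: [-0.1, -0.6, -0.0]
gripper_width: 0.8
finger_force: 0.0
```

```bash
python3 - <<'E'
from h import *
im,d=optics.read_camera("wrist")
s=arm.observe();q=s["tool_rot"];M=R.from_quat([q[1],q[2],q[3],q[0]]);H=np.array(optics.calibration("wrist")["hand_eye"])
for n in("endcap_c","tray_green"):
  for r in optics.spot_point("wrist",n):
    p=H@np.r_[r["point"],1];print(n,r["conf"],(M.apply(p[:3])+s["tool_pos"]).round(4))
plan(.636,-.164,yaw=85,z=.06)
E
```

```text
endcap_c 0.97 [0.434  0.349  0.0307]
tray_green 0.57 [0.4824 0.3474 0.0066]
t 8.45 pos [0.4325 0.3485 0.0626] yaw 85.2 | shift now-frame [-2.459 -4.935  0.014] turn z 0.0009 rows 0.0
  shift after turn [-2.474 -4.928  0.014]
```

Call:
{"name": "step_arm", "arguments": {
  "rows": "0 0 0 -0.4 0 0 0;0 0 0 -0.4 0 0 0;0 -0.137 -0.274 0 0 0 0;0 -0.137 -0.274 0 0 0 0;0 -0.137 -0.274 0 0 0 0"
}}

```text
t: 8.87
tool_pos: [0.4644, 0.2606, 0.1397]
tool_rot: [0.001, 0.041, 0.999, 0.0]
contact_force: [1.3, -0.6, -0.0]
gripper_width: 1.003
finger_force: 0.0
```

Call:
{"name": "step_arm", "arguments": {
  "rows": "0 -0.137 -0.274 0 0 0 0;0 -0.137 -0.274 0 0 0 0;0 -0.137 -0.274 0 0 0 0;0 -0.137 -0.274 0 0 0 0;0 -0.137 -0.274 0 0 0 0"
}}

```text
t: 9.28
tool_pos: [0.5207, 0.1171, 0.1386]
tool_rot: [-0.0, 0.042, 0.999, -0.0]
contact_force: [-0.3, 0.3, 1.0]
gripper_width: 0.997
finger_force: 0.0
```

Call:
{"name": "step_arm", "arguments": {
  "rows": "0 -0.137 -0.274 0 0 0 0;0 -0.137 -0.274 0 0 0 0;0 -0.137 -0.274 0 0 0 0;0 -0.137 -0.274 0 0 0 0;0 -0.137 -0.274 0 0 0 0"
}}

```text
t: 9.7
tool_pos: [0.5774, -0.0251, 0.1385]
tool_rot: [-0.0, 0.042, 0.999, -0.0]
contact_force: [-0.1, 0.5, -0.4]
gripper_width: 0.998
finger_force: 0.0
```

Call:
{"name": "step_arm", "arguments": {
  "rows": "0 -0.137 -0.274 0 0 0 0;0 -0.137 -0.274 0 0 0 0;0 -0.137 -0.274 0 0 0 0;0 -0.137 -0.274 0 0 0 0;0 -0.137 -0.274 0 0 0 0"
}}

```text
t: 10.12
tool_pos: [0.6341, -0.1673, 0.1383]
tool_rot: [-0.001, 0.042, 0.999, -0.0]
contact_force: [1.0, 0.1, 0.3]
gripper_width: 0.995
finger_force: 0.0
```

```bash
cat >> h.py <<'E'
def wspot(n):
    optics.read_camera("wrist")
    s=arm.observe();q=s["tool_rot"];M=R.from_quat([q[1],q[2],q[3],q[0]]);H=np.array(optics.calibration("wrist")["hand_eye"])
    for r in optics.spot_point("wrist",n):
        p=H@np.r_[r["point"],1];print(n,round(r["conf"],2),(M.apply(p[:3])+s["tool_pos"]).round(4))
E
python3 - <<'E'
from h import *
wspot("bearing_c");plan(.636,-.164,yaw=85,z=-.01)
optics.read_camera("top")
for n in("endcap_c","tray_green","bearing_c"):
  for r in optics.spot_point("top",n):print(n,toworld("top",r["point"]))
E
```

```text
bearing_c 0.75 [ 0.6353 -0.1727  0.0097]
t 10.22 pos [ 0.6342 -0.1739  0.1382] yaw 84.7 | shift now-frame [-0.008  0.107  1.482] turn z -0.0017 rows 0.0
  shift after turn [-0.009  0.107  1.482]
endcap_c [0.4318914  0.34934743 0.01991114]
endcap_c [ 0.64229352 -0.0228075  -0.00281764]
tray_green [0.47711442 0.34114301 0.00263496]
bearing_c [ 0.63560048 -0.16562184  0.00663523]
bearing_c [0.42858953 0.34821869 0.02249447]
```

Call:
{"name": "step_arm", "arguments": {
  "rows": "0 -0.01 0.06 0.3 0 0 0;0 0 0 0.35 0 0 0;0 0 0 0.35 0 0 0;0 0 0 0.3 0 0 0;0 0 0 0.18 0 0 0"
}}

```text
t: 10.83
tool_pos: [0.6331, -0.1567, -0.0126]
tool_rot: [-0.002, 0.041, 0.999, 0.001]
contact_force: [-0.9, 0.3, -0.9]
gripper_width: 1.001
finger_force: 0.0
```

Call:
{"name": "step_arm", "arguments": {
  "rows": "0 0 0 0 0 0 0;1 0 0 0 0 0 0;1 0 0 0 0 0 0;1 0 0 0 0 0 0;1 0 0 0 0 0 0"
}}

```text
t: 11.25
tool_pos: [0.638, -0.1603, -0.0061]
tool_rot: [0.002, 0.042, 0.999, -0.0]
contact_force: [-0.6, 0.1, 4.4]
gripper_width: 0.589
finger_force: 42.2
```

```bash
python3 - <<'E'
from h import *
im,d=optics.read_camera("wrist");save("w","w6.png",im)
print(arm.observe()["finger_force"],arm.observe()["gripper_width"]);plan(.525,.340,yaw=85,z=.138)
E
```

```text
42.37334847450256 0.5952680982102445
t 11.3 pos [ 0.638  -0.1603 -0.0061] yaw 85.2 | shift now-frame [ 1.54   4.889 -1.452] turn z 0.001 rows 0.0
  shift after turn [ 1.555  4.884 -1.452]
```

View pics/w6.png

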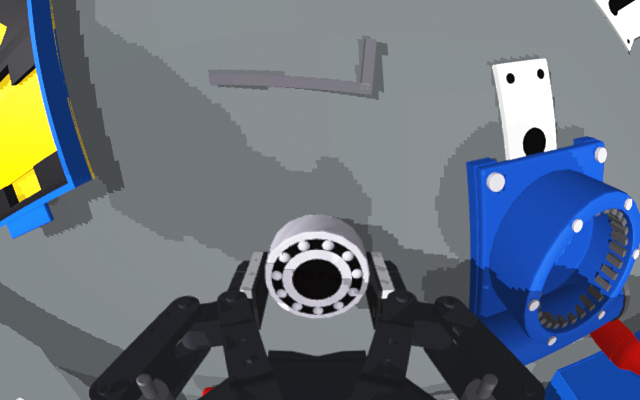

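The bearing is held by its rim at (318,270), so I lift it and carry it to the green tray.

Call:
{"name": "step_arm", "arguments": {
  "rows": "1 0 0 -0.3 0 0 0;1 0 0 -0.4 0 0 0;1 0 0 -0.4 0 0 0;1 0.0906 0.2876 -0.4 0 0 0;1 0.0906 0.2876 0 0 0 0"
}}

```text
t: 11.72
tool_pos: [0.6294, -0.1102, 0.1437]
tool_rot: [0.008, 0.045, 0.999, -0.002]
contact_force: [2.1, 0.5, -0.6]
gripper_width: 0.59
finger_force: 42.6
```

Call:
{"name": "step_arm", "arguments": {
  "rows": "1 0.0906 0.2876 0 0 0 0;1 0.0906 0.2876 0 0 0 0;1 0.0906 0.2876 0 0 0 0;1 0.0906 0.2876 0 0 0 0;1 0.0906 0.2876 0 0 0 0"
}}

```text
t: 12.13
tool_pos: [0.5902, 0.0426, 0.1352]
tool_rot: [0.001, 0.042, 0.999, 0.0]
contact_force: [0.1, 0.6, -2.0]
gripper_width: 0.587
finger_force: 42.6
```

Call:
{"name": "step_arm", "arguments": {
  "rows": "1 0.0906 0.2876 0 0 0 0;1 0.0906 0.2876 0 0 0 0;1 0.0906 0.2876 0 0 0 0;1 0.0906 0.2876 0 0 0 0;1 0.0906 0.2876 0 0 0 0"
}}

```text
t: 12.55
tool_pos: [0.5571, 0.1898, 0.1352]
tool_rot: [0.001, 0.042, 0.999, 0.0]
contact_force: [0.6, -0.1, -1.1]
gripper_width: 0.589
finger_force: 42.6
```

Call:
{"name": "step_arm", "arguments": {
  "rows": "1 0.0906 0.2876 0 0 0 0;1 0.0906 0.2876 0 0 0 0;1 0.0906 0.2876 0 0 0 0;1 0.0906 0.2876 0 0 0 0;1 0.0906 0.2876 0 0 0 0"
}}

```text
t: 12.97
tool_pos: [0.524, 0.3368, 0.1352]
tool_rot: [0.0, 0.042, 0.999, 0.0]
contact_force: [0.5, -0.7, -2.9]
gripper_width: 0.587
finger_force: 42.6
```

Call:
{"name": "step_arm", "arguments": {
  "rows": "1 0 0 0.4 0 0 0;1 0 0 0.4 0 0 0;1 0 0 0 0 0 0;1 0 0 0 0 0 0;1 0 0 0 0 0 0"
}}

```text
t: 13.38
tool_pos: [0.5256, 0.3356, 0.0561]
tool_rot: [0.001, 0.042, 0.999, 0.001]
contact_force: [-0.3, -0.6, -1.5]
gripper_width: 0.586
finger_force: 42.8
```

```bash
python3 - <<'E'
from h import *
plan(.525,.340,yaw=85,z=-.003)
print(arm.observe()["finger_force"],arm.observe()["gripper_width"]);wspot("bearing_c");wspot("tray_green")
plan(.525,.340,yaw=85,z=-.003)
E
```

```text
t 13.38 pos [0.5256 0.3356 0.0561] yaw 85.1 | shift now-frame [0.011 0.043 0.591] turn z 0.0008 rows 0.0
  shift after turn [0.011 0.043 0.591]
42.755919098854065 0.5862137576155867
bearing_c 0.66 [0.5261 0.3339 0.0704]
t 13.58 pos [0.5265 0.3361 0.0573] yaw 85.1 | shift now-frame [0.021 0.035 0.603] turn z 0.0007 rows 0.0
  shift after turn [0.021 0.035 0.603]
```

Call:
{"name": "step_arm", "arguments": {
  "rows": "1 0.01 0.035 0.14 0 0 0;1 0 0 0.14 0 0 0;1 0 0 0.14 0 0 0;1 0 0 0.1 0 0 0;1 0 0 0.08 0 0 0"
}}

```text
t: 14.0
tool_pos: [0.5231, 0.3379, -0.0057]
tool_rot: [-0.001, 0.042, 0.999, -0.001]
contact_force: [-10.9, -7.1, 39.0]
gripper_width: 0.588
finger_force: 50.5
```

Call:
{"name": "step_arm", "arguments": {
  "rows": "0.2 0 0 0 0 0 0;0.2 0 0 0 0 0 0;0.2 0 0 0 0 0 0;0.2 0 0 -0.2 0 0 0;0.2 0 0 -0.4 0 0 0"
}}

```text
t: 14.42
tool_pos: [0.5177, 0.3349, 0.0474]
tool_rot: [-0.006, 0.042, 0.999, -0.005]
contact_force: [-1.5, -0.6, -8.5]
gripper_width: 0.744
finger_force: 40.9
```

Call:
{"name": "step_arm", "arguments": {
  "rows": "0 0 0 -0.3 0 0 0;0 0 0 -0.3 0 0 0;0 0 0 0 0 0 0;0 0 0 0 0 0 0;0 0 0 0 0 0 0"
}}

```text
t: 14.83
tool_pos: [0.5295, 0.3409, 0.1174]
tool_rot: [0.006, 0.042, 0.999, 0.003]
contact_force: [7.9, 2.1, 9.0]
gripper_width: 0.79
finger_force: 46.9
```

```bash
python3 - <<'E'
from h import *
wspot("bearing_c");wspot("tray_green");wspot("endcap_c")
optics.read_camera("top")
for n in("endcap_c","tray_green","bearing_c"):
  for r in optics.spot_point("top",n)[:1]:print(n,toworld("top",r["point"]))
im,d=optics.read_camera("wrist");save("w","w7.png",im)
plan(.445,-.177,yaw=100,z=.13);plan(.537,-.045,yaw=101,z=.1)
E
```

```text
bearing_c 0.92 [0.5288 0.3405 0.1211]
bearing_c 0.2 [0.473  0.3459 0.0479]
tray_green 0.8 [0.5246 0.3434 0.0813]
endcap_c 0.61 [0.4722 0.3478 0.0454]
endcap_c [0.47848232 0.34924874 0.04982062]
tray_green [0.51928345 0.34212002 0.08727377]
bearing_c [0.52907169 0.33695812 0.12239634]
t 15.38 pos [0.53   0.3409 0.1171] yaw 85.2 | shift now-frame [ 0.407 -5.232 -0.167] turn z -0.0825 rows 2.1
  shift after turn [ 1.734 -4.953 -0.167]
t 15.38 pos [0.53   0.3409 0.1171] yaw 85.2 | shift now-frame [-0.395 -3.84   0.151] turn z -0.088 rows 2.2
  shift after turn [ 0.669 -3.802  0.151]
```

View pics/w7.png

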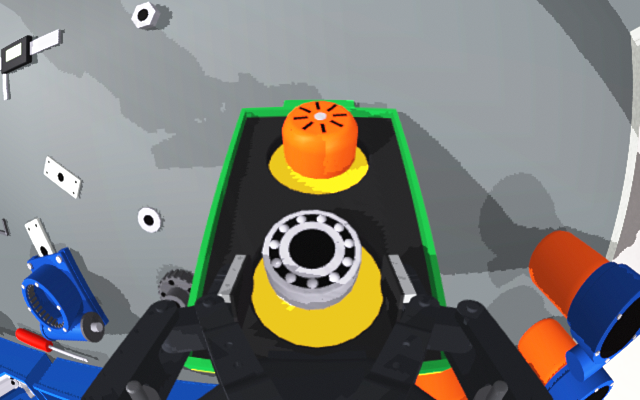

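The outward-opening fingers wedged in the pocket wall and lifted the tray's far end, with cap at (320,150) and bearing at (312,260) still in their pockets. I lower it back gently and then narrow the jaws slightly to let go.

Call:
{"name": "step_arm", "arguments": {
  "rows": "0.2 0 0 0.15 0 0 0;0.2 0 0 0.15 0 0 0;0.2 0 0 0.15 0 0 0;0.2 0 0 0.15 0 0 0;0.2 0 0 0.15 0 0 0"
}}

```text
t: 15.8
tool_pos: [0.5232, 0.3385, 0.0373]
tool_rot: [-0.001, 0.042, 0.999, -0.0]
contact_force: [-0.2, 0.0, -0.0]
gripper_width: 0.802
finger_force: 0.0
```

Call:
{"name": "step_arm", "arguments": {
  "rows": "0.2 0 0 0.12 0 0 0;0.2 0 0 0.1 0 0 0;0.2 0 0 0.08 0 0 0;0.2 0 0 0.05 0 0 0;0.2 0 0 0 0 0 0"
}}

```text
t: 16.22
tool_pos: [0.5281, 0.3488, 0.01]
tool_rot: [0.005, 0.041, 0.999, 0.007]
contact_force: [-1.8, 6.0, 24.2]
gripper_width: 0.799
finger_force: 12.7
```

```bash
python3 - <<'E'
from h import *
s=arm.observe();print(s["tool_pos"],s["contact_force"],s["gripper_width"],s["finger_force"])
optics.read_camera("top")
for n in("endcap_c","tray_green","bearing_c"):
  for r in optics.spot_point("top",n)[:2]:print(n,toworld("top",r["point"]).round(4))
E
```

```text
[0.52813789 0.3487932  0.01000731] [-1.81062096  6.01027801 24.22661692] 0.7985636384248661 12.715709656476974
endcap_c [0.5216 0.3639 0.0305]
tray_green [0.5717 0.3438 0.0067]
bearing_c [0.624  0.3504 0.0151]
```

Call:
{"name": "step_arm", "arguments": {
  "rows": "0.2 0 0 -0.15 0 0 0;0.2 0 0 -0.3 0 0 0;0.2 0 0 -0.4 0 0 0;0.2 0 0 -0.4 0 0 0;0.2 0 0 -0.2 0 0 0"
}}

```text
t: 16.83
tool_pos: [0.5258, 0.3402, 0.1542]
tool_rot: [0.002, 0.042, 0.999, 0.002]
contact_force: [1.9, 0.8, 0.6]
gripper_width: 0.805
finger_force: 0.0
```

```bash
python3 - <<'E'
from h import *
im,d=optics.read_camera("top");K,Rm,t=w2c("top")
for n in("endcap_c","tray_green","bearing_c","spurgear_c","housing"):
  for r in optics.spot_point("top",n)[:2]:print(n,round(r["conf"],2),toworld("top",r["point"]).round(4))
im,d=optics.read_camera("wrist");print(arm.observe()["tool_pos"],arm.observe()["contact_force"],arm.observe()["finger_force"])
save("w","w8.png",im)
wspot("tray_green");wspot("endcap_c");wspot("bearing_c")
E
```

```text
endcap_c 0.85 [0.5187 0.3502 0.0233]
tray_green 0.61 [0.5718 0.3447 0.0073]
bearing_c 0.64 [0.6236 0.3533 0.0166]
bearing_c 0.57 [ 0.4929 -0.3711  0.0019]
spurgear_c 0.62 [0.6347 0.1801 0.0179]
spurgear_c 0.48 [0.6245 0.351  0.018 ]
housing 0.75 [ 6.402e-01 -1.820e-02  3.000e-04]
[0.52272332 0.33795377 0.14729119] [0.20582286 0.2768677  0.08018907] 0.0
tray_green 0.98 [ 5.732e-01  3.452e-01 -5.000e-04]
bearing_c 0.76 [0.6204 0.3526 0.0183]
bearing_c 0.42 [ 6.402e-01 -2.330e-02 -6.000e-04]
```

View pics/w8.png

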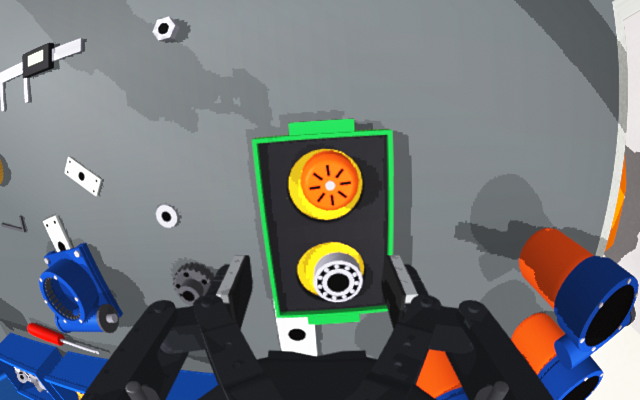

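The tray is back on the bench, about 95 mm farther out, with cap at (328,184) and bearing at (338,278) in their pockets. The bearing lies against its pocket's right wall, and the tray end is near the big plate at (297,335). I check level and tilt from depth.

```bash
cat >> h.py <<'E'
def wcloud():
    s=arm.observe();im,d=optics.read_camera("wrist")
    c=optics.calibration("wrist");K=np.array(c["camera_matrix"]);H=np.array(c["hand_eye"])
    v,u=np.mgrid[:400,:640];x=(u-K[0,2])/K[0,0];y=(v-K[1,2])/K[1,1];r=np.hypot(x,y)+1e-9
    p=np.stack([np.tan(r)*x/r*d,np.tan(r)*y/r*d,d],-1)
    q=s["tool_rot"];M=R.from_quat([q[1],q[2],q[3],q[0]])
    P=(p@H[:3,:3].T+H[:3,3])@M.as_matrix().T+s["tool_pos"];P[d<=0]=np.nan
    return im,P
def plane(P):
    P=P[np.isfinite(P).all(1)];A=np.c_[P[:,:2]-P[:,:2].mean(0),np.ones(len(P))]
    for _ in range(5):
        k=np.linalg.lstsq(A,P[:,2],rcond=None)[0];e=np.abs(A@k-P[:,2]);g=e<max(.002,np.median(e)*1.5);A=A[g];P=P[g]
    return k.round(4),len(P)
E
python3 - <<'E'
from h import *
im,P=wcloud()
I=im.astype(int);z=P[...,2]
box=np.zeros(z.shape,bool);box[120:315,245:395]=1
liner=box&(I.max(-1)<70)
print("liner slope x,y, z",plane(P[liner]))
bench=np.zeros(z.shape,bool);bench[60:110,260:420]=1;print("bench",plane(P[bench]))
top=np.zeros(z.shape,bool);top[255:305,312:365]=1
b=top&(z>.019)&(I.min(-1)>110);print("bearing",plane(P[b]),np.nanmean(P[b],0))
g=box&(I[...,1]>I[...,0]+60)&(I[...,1]>I[...,2]+60);Q=P[g];print("rim",plane(Q[Q[:,2]>.015]))
c=np.zeros(z.shape,bool);c[160:210,300:360]=1;c&=(z>.03);print("cap",plane(P[c]),np.nanmean(P[c],0))
h=np.zeros(z.shape,bool);h[312:324,312:360]=1;h&=(I[...,1]>I[...,0]+60);print("handle z",np.nanmedian(P[h],0));
h=np.zeros(z.shape,bool);h[325:342,285:312]=1;h&=I.min(-1)>180;print("bigplate",np.nanmedian(P[h],0),h.sum(),np.nanmax(P[h][:,0]),np.nanmin(P[h][:,0]))
E
```

```text
liner slope x,y, z (array([ 0.0393, -0.0041,  0.0156]), 8801)
bench (array([-0.0012, -0.002 , -0.0004]), 7914)
bearing (array([ 0.0575, -0.0015,  0.0301]), 967) [0.6184986  0.34955542 0.02954331]
rim (array([ 0.0386, -0.0047,  0.0214]), 2930)
cap (array([ 0.0412, -0.0048,  0.0394]), 1849) [0.51364166 0.34865353 0.03872725]
handle z [0.67464503 0.34375474 0.02710001]
bigplate [0.71602123 0.30268683 0.00670142] 290 0.7333939553636684 0.7007418742603816
```

The tray's far end is propped on the big plate (slope 0.039). I push it back about 40 mm by its handle with the shut fingers.

Call:
{"name": "step_arm", "arguments": {
  "rows": "1 -0.375 0.047 0 0 0 0;1 -0.375 0.047 0 0 0 0;1 -0.375 0.047 0 0 0 0;1 -0.375 0.047 0 0 0 0;1 -0.375 0.047 0 0 0 0"
}}

```text
t: 17.95
tool_pos: [0.7143, 0.3463, 0.1493]
tool_rot: [0.0, 0.042, 0.999, -0.0]
contact_force: [1.4, 0.9, 0.8]
gripper_width: 0.084
finger_force: 0.0
```

Call:
{"name": "step_arm", "arguments": {
  "rows": "1 0 0 0.3 0 0 0;1 0 0 0.3 0 0 0;1 0 0 0.3 0 0 0;1 0 0 0.3 0 0 0;1 0 0 0.2 0 0 0"
}}

```text
t: 18.37
tool_pos: [0.7107, 0.3455, 0.0049]
tool_rot: [-0.002, 0.042, 0.999, -0.001]
contact_force: [-0.5, -0.7, -1.3]
gripper_width: -0.002
finger_force: 0.0
```

```bash
python3 - <<'E'
from h import *
s=arm.observe();print(s["tool_pos"],s["contact_force"],s["gripper_width"])
E
```

```text
[0.7106665  0.34552183 0.0049269 ] [-0.47582123 -0.65610964 -1.33902192] -0.0019128163176894118
```

Call:
{"name": "step_arm", "arguments": {
  "rows": "1 0 0 0.05 0 0 0;1 0.05 0 0 0 0 0;1 0.05 0 0 0 0 0;1 0.05 0 0 0 0 0;1 0.05 0 0 0 0 0"
}}

```text
t: 18.78
tool_pos: [0.6935, 0.3495, 0.007]
tool_rot: [0.002, 0.042, 0.999, 0.001]
contact_force: [-0.4, 1.2, 0.1]
gripper_width: -0.002
finger_force: 0.0
```

Call:
{"name": "step_arm", "arguments": {
  "rows": "1 0.05 0 0 0 0 0;1 0.05 0 0 0 0 0;1 0.05 0 0 0 0 0;1 0.05 0 0 0 0 0;1 0.05 0 0 0 0 0"
}}

```text
t: 19.2
tool_pos: [0.6701, 0.3499, 0.0056]
tool_rot: [0.003, 0.043, 0.999, 0.001]
contact_force: [5.5, 0.3, -1.9]
gripper_width: -0.004
finger_force: 2.4
```

Call:
{"name": "step_arm", "arguments": {
  "rows": "1 0.04 0 0 0 0 0;1 0.04 0 0 0 0 0;1 0.03 0 0 0 0 0;1 0.02 0 0 0 0 0;1 0 0 0 0 0 0"
}}

```text
t: 19.62
tool_pos: [0.6561, 0.3513, 0.0051]
tool_rot: [0.001, 0.042, 0.999, 0.0]
contact_force: [3.5, 0.0, -0.9]
gripper_width: 0.0
finger_force: 2.3
```

Call:
{"name": "step_arm", "arguments": {
  "rows": "1 -0.1 0 0 0 0 0;1 -0.1 0 -0.2 0 0 0;1 0 0 -0.4 0 0 0;1 0 0 -0.4 0 0 0;0 0 0 -0.4 0 0 0"
}}

```text
t: 20.03
tool_pos: [0.6729, 0.3496, 0.1445]
tool_rot: [-0.002, 0.042, 0.999, -0.001]
contact_force: [0.8, 1.0, 0.4]
gripper_width: 0.125
finger_force: 0.0
```

Call:
{"name": "step_arm", "arguments": {
  "rows": "0 0.4 0 0 0 0 0;0 0.4 0 0 0 0 0;0 0.4 0 0 0 0 0;0 0.4 0 0 0 0 0;0 0 0 0 0 0 0"
}}

```text
t: 20.45
tool_pos: [0.5028, 0.3653, 0.1429]
tool_rot: [-0.005, 0.037, 0.999, -0.001]
contact_force: [-1.8, 0.5, -0.1]
gripper_width: 0.846
finger_force: 0.0
```

```bash
python3 - <<'E'
from h import *
print(arm.observe()["tool_pos"])
im,P=wcloud();save("w","w9.png",im);np.save("P9.npy",P)
wspot("tray_green");wspot("bearing_c");wspot("endcap_c")
optics.read_camera("top")
for n in("endcap_c","tray_green","bearing_c"):
  for r in optics.spot_point("top",n)[:1]:print(n,round(r["conf"],2),toworld("top",r["point"]).round(4))
E
```

```text
[0.50275715 0.36531114 0.14290977]
tray_green 0.62 [ 0.5495  0.343  -0.0029]
bearing_c 0.69 [0.5973 0.3522 0.0145]
endcap_c 0.65 [0.4865 0.3475 0.0196]
endcap_c 0.63 [0.4943 0.3512 0.0224]
tray_green 0.67 [0.5455 0.3424 0.0014]
bearing_c 0.94 [0.5977 0.3497 0.0082]
```

View pics/w9.png

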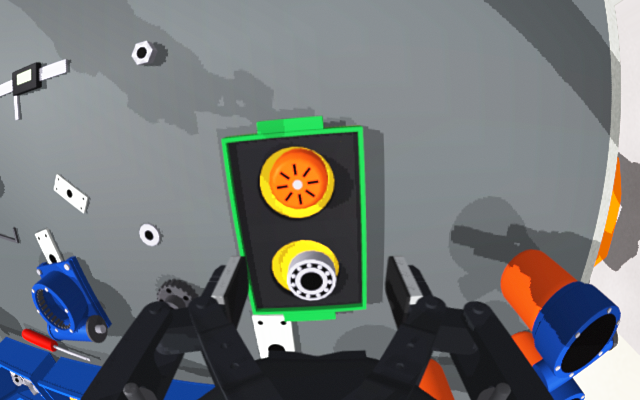

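The tray moved back about 25 mm; the cap is at (297,182) and the bearing at (311,280), against its pocket's far right side. I measure level and offsets from the same picture's depth.

```bash
cat > tr.py <<'E'
from h import *
def tray(im,P,col='g'):
    I=im.astype(int);z=P[...,2]
    c=1 if col=='g' else 2
    o=[k for k in range(3) if k!=c]
    g=(I[...,c]>I[...,o[0]]+50)&(I[...,c]>I[...,o[1]]+50)&(z>.012)&(z<.04)&(np.abs(P[...,1])>.25)
    n,l,st,ce=cv2.connectedComponentsWithStats(g.astype(np.uint8),connectivity=8)
    i=1+np.argmax(st[1:,4]);Q=P[l==i]
    print("rim plane",plane(Q),"px",st[i])
    q=(Q[:,:2]*1000).astype(np.float32);r=cv2.minAreaRect(q);print(r);return r
E
python3 - <<'E'
from tr import *
im=cv2.imread('pics/w9.png')[:,:,::-1];P=np.load('P9.npy');r=tray(im,P)
z=P[...,2]
for nm,b,zz in(("bearing",(255,305,285,340),.0205),("cap",(150,210,270,330),.033)):
    m=np.zeros(z.shape,bool);m[b[0]:b[1],b[2]:b[3]]=1;m&=(z>zz);Q=P[m];print(nm,plane(Q),cv2.minEnclosingCircle((Q[:,:2]*1000).astype(np.float32)))
E
```

```text
rim plane (array([-0.0013, -0.0015,  0.0188]), 3553) px [ 221  116  146  205 4154]
((544.8275756835938, 344.1737060546875), (130.8955535888672, 223.85324096679688), 89.9541244506836)
bearing (array([ 0.0034, -0.0006,  0.0243]), 1570) ((596.9667358398438, 350.4875793457031), 26.40517807006836)
cap (array([ 0.002 , -0.0017,  0.0378]), 1968) ((488.3108215332031, 348.5007019042969), 25.46306610107422)
```

The green tray is level again, with bearing and cap flat in their pockets and within limits. Next is the brass wheel.

```bash
python3 - <<'E'
from h import *
print(arm.observe()["contact_force"]);plan(.445,-.177,yaw=100,z=.103)
E
```

```text
[-0.35649664 -0.0816562   0.18826834]
t 21.0 pos [0.5159 0.3629 0.144 ] yaw 85.1 | shift now-frame [ 0.247 -5.44   0.411] turn z -0.0827 rows 2.1
  shift after turn [ 1.636 -5.194  0.411]
```

Call:
{"name": "step_arm", "arguments": {
  "rows": "0 0 0 0 0 0 -0.0276;0 0 0 0 0 0 -0.0276;0 0 0 0 0 0 -0.0276;0 0.0909 -0.2886 0 0 0 0;0 0.0909 -0.2886 0 0 0 0"
}}

```text
t: 21.42
tool_pos: [0.507, 0.3048, 0.144]
tool_rot: [-0.0, -0.09, 0.996, 0.001]
contact_force: [0.7, -0.1, -0.2]
gripper_width: 0.997
finger_force: 0.0
```

Call:
{"name": "step_arm", "arguments": {
  "rows": "0 0.0909 -0.2886 0 0 0 0;0 0.0909 -0.2886 0 0 0 0;0 0.0909 -0.2886 0 0 0 0;0 0.0909 -0.2886 0 0 0 0;0 0.0909 -0.2886 0 0 0 0"
}}

```text
t: 21.83
tool_pos: [0.488, 0.1517, 0.1443]
tool_rot: [0.0, -0.088, 0.996, 0.0]
contact_force: [0.3, 0.4, 0.6]
gripper_width: 1.005
finger_force: 0.0
```

Call:
{"name": "step_arm", "arguments": {
  "rows": "0 0.0909 -0.2886 0 0 0 0;0 0.0909 -0.2886 0 0 0 0;0 0.0909 -0.2886 0 0 0 0;0 0.0909 -0.2886 0 0 0 0;0 0.0909 -0.2886 0 0 0 0"
}}

```text
t: 22.25
tool_pos: [0.4685, 0.0016, 0.1444]
tool_rot: [0.0, -0.088, 0.996, 0.0]
contact_force: [0.6, -0.1, 0.3]
gripper_width: 1.0
finger_force: 0.0
```

Call:
{"name": "step_arm", "arguments": {
  "rows": "0 0.0909 -0.2886 0 0 0 0;0 0.0909 -0.2886 0 0 0 0;0 0.0909 -0.2886 0 0 0 0;0 0.0909 -0.2886 0 0 0 0;0 0.0909 -0.2886 0 0 0 0"
}}

```text
t: 22.67
tool_pos: [0.4489, -0.1485, 0.1445]
tool_rot: [0.0, -0.088, 0.996, -0.0]
contact_force: [0.6, -0.2, 1.5]
gripper_width: 0.996
finger_force: 0.0
```

Call:
{"name": "step_arm", "arguments": {
  "rows": "0 0.0909 -0.2886 0 0 0 0;0 0 0 0.2 0 0 0;0 0 0 0.2 0 0 0;0 0 0 0 0 0 0;0 0 0 0 0 0 0"
}}

```text
t: 23.08
tool_pos: [0.4443, -0.1766, 0.1036]
tool_rot: [-0.001, -0.088, 0.996, 0.001]
contact_force: [0.2, 0.7, -0.0]
gripper_width: 0.999
finger_force: 0.0
```

```bash
python3 - <<'E'
from h import *
im,P=wcloud();z=P[...,2];np.save("P10.npy",P);save("w","w10.png",im)
m=(z>.027)&(z<.036)&(np.abs(P[...,0]-.445)<.025)&(np.abs(P[...,1]+.177)<.025)
print("hub",m.sum(),cv2.minEnclosingCircle((P[m][:,:2]*1000).astype(np.float32)),np.nanmedian(P[m],0))
wspot("wormwheel_c");plan(.445,-.177,yaw=100,z=.005)
E
```

```text
hub 932 ((443.20404052734375, -173.56707763671875), 14.026544570922852) [ 0.44229864 -0.17362211  0.03090237]
wormwheel_c 0.6 [ 0.4401 -0.171   0.016 ]
t 23.23 pos [ 0.4462 -0.1767  0.1053] yaw 100.1 | shift now-frame [0.014 0.    1.003] turn z 0.0007 rows 0.0
  shift after turn [0.014 0.    1.003]
```

Call:
{"name": "step_arm", "arguments": {
  "rows": "0 0.025 0.035 0.25 0 0 0;0 0 0 0.25 0 0 0;0 0 0 0.25 0 0 0;0 0 0 0.15 0 0 0;0 0 0 0.1 0 0 0"
}}

```text
t: 23.65
tool_pos: [0.4422, -0.1734, 0.0036]
tool_rot: [-0.0, -0.088, 0.996, 0.0]
contact_force: [0.6, 0.6, -0.4]
gripper_width: 1.001
finger_force: 0.0
```

Call:
{"name": "step_arm", "arguments": {
  "rows": "1 0 0 0 0 0 0;1 0 0 0 0 0 0;1 0 0 0 0 0 0;1 0 0 0 0 0 0;1 0 0 0 0 0 0"
}}

```text
t: 24.07
tool_pos: [0.4431, -0.1741, 0.0055]
tool_rot: [0.001, -0.088, 0.996, -0.0]
contact_force: [-5.0, 1.0, 12.6]
gripper_width: 0.31
finger_force: 38.9
```

Call:
{"name": "step_arm", "arguments": {
  "rows": "1 0 0 0 0 0 0;1 0 0 0 0 0 0;1 0 0 -0.2 0 0 0;1 0 0 -0.3 0 0 0;1 0 0 -0.3 0 0 0"
}}

```text
t: 24.48
tool_pos: [0.4408, -0.1735, 0.0848]
tool_rot: [-0.001, -0.088, 0.996, 0.001]
contact_force: [0.9, -0.1, -1.7]
gripper_width: 0.31
finger_force: 40.0
```

```bash
python3 - <<'E'
from h import *
plan(.445,-.380,yaw=101,z=.086);wspot("wormwheel_c");wspot("tray_blue");s=arm.observe();print(s["tool_pos"],s["gripper_width"],s["finger_force"])
E
```

```text
t 24.48 pos [ 0.4408 -0.1735  0.0848] yaw 100.1 | shift now-frame [ 0.321 -2.041 -0.014] turn z -0.0051 rows 0.1
  shift after turn [ 0.353 -2.035 -0.014]
wormwheel_c 0.82 [ 0.4443 -0.1725  0.0976]
tray_blue 0.55 [ 0.4872 -0.3688 -0.0011]
[ 0.44279084 -0.1742515   0.08531845] 0.30857790907024635 40.242791175842285
```

Call:
{"name": "step_arm", "arguments": {
  "rows": "1 0.0486 -0.29 0 0 0 0;1 0.0486 -0.29 0 0 0 0;1 0.0486 -0.29 0 0 0 0;1 0.0486 -0.29 0 0 0 0;1 0.0486 -0.29 0 0 0 0"
}}

```text
t: 25.1
tool_pos: [0.4421, -0.3214, 0.0825]
tool_rot: [-0.001, -0.088, 0.996, 0.001]
contact_force: [-0.2, 0.9, -2.9]
gripper_width: 0.307
finger_force: 40.2
```

Call:
{"name": "step_arm", "arguments": {
  "rows": "1 0.0486 -0.29 0 0 0 0;1 0.0486 -0.29 0 0 0 0;1 0 0 0 0 0 0;1 0 0 0 0 0 0;1 0 0 0 0 0 0"
}}

```text
t: 25.52
tool_pos: [0.443, -0.3784, 0.0824]
tool_rot: [-0.001, -0.088, 0.996, 0.001]
contact_force: [-0.0, 1.0, -2.2]
gripper_width: 0.307
finger_force: 40.2
```

```bash
python3 - <<'E'
from tr import *
s=arm.observe();im,P=wcloud();save("w","w11.png",im);r=tray(im,P,'b')
plan(.444,-.380,yaw=101,z=.0085)
z=P[...,2];I=im.astype(int);m=(I[...,0]>150)&(I[...,1]>130)&(I[...,2]<110)&(np.abs(z-.003)<.0035)
Q=P[m];print(len(Q));Q=Q[(np.hypot(Q[:,0]-.444,Q[:,1]+.38)<.045)];print(len(Q),cv2.minEnclosingCircle((Q[:,:2]*1000).astype(np.float32)))
E
```

```text
rim plane (array([-0.0013, -0.0018,  0.0188]), 4037) px [ 225  130  180  169 4567]
((452.0673828125, -378.3542175292969), (142.91400146484375, 131.1186065673828), 10.480680465698242)
t 25.57 pos [ 0.4435 -0.3777  0.0827] yaw 100.1 | shift now-frame [-0.003 -0.026  0.742] turn z -0.0048 rows 0.1
  shift after turn [-0.002 -0.026  0.742]
4794
3660 ((444.8117370605469, -379.7215881347656), 37.04310607910156)
```

View pics/w11.png

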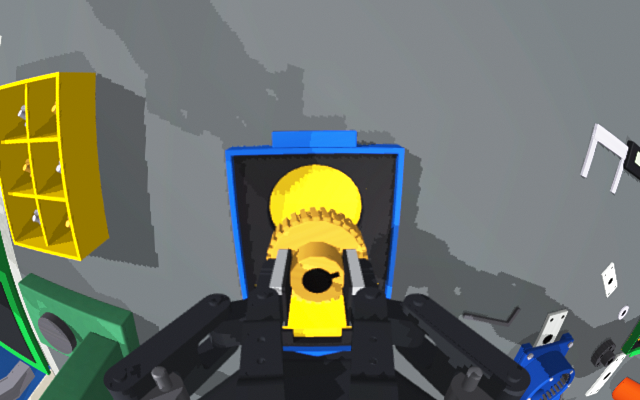

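The wheel is held over the round pocket (315,195), within 2 mm of its centre. I lower and release it with a small opening.

Call:
{"name": "step_arm", "arguments": {
  "rows": "1 -0.01 -0.02 0.2 0 0 0;1 0 0 0.2 0 0 0;1 0 0 0.2 0 0 0;1 0 0 0.09 0 0 0;1 0 0 0.05 0 0 0"
}}

```text
t: 25.98
tool_pos: [0.4444, -0.3788, 0.0085]
tool_rot: [-0.001, -0.089, 0.996, 0.002]
contact_force: [-10.8, 11.9, 47.2]
gripper_width: 0.309
finger_force: 45.7
```

Call:
{"name": "step_arm", "arguments": {
  "rows": "0.5 0 0 0 0 0 0;0.5 0 0 0 0 0 0;0.5 0 0 0 0 0 0;0.5 0 0 0 0 0 0;0.5 0 0 -0.1 0 0 0"
}}

```text
t: 26.4
tool_pos: [0.4448, -0.3809, 0.0197]
tool_rot: [-0.001, -0.088, 0.996, 0.001]
contact_force: [-0.7, 0.3, -0.8]
gripper_width: 0.503
finger_force: 0.0
```

```bash
python3 - <<'E'
from h import *
s=arm.observe();print(s["tool_pos"],s["gripper_width"],s["finger_force"],s["contact_force"])
E
```

```text
[ 0.44479819 -0.38090312  0.01973665] 0.5033808899128772 0.0 [-0.66840399  0.27255999 -0.78538145]
```

Released cleanly. I rise, check the wheel, then go to the plate.

Call:
{"name": "step_arm", "arguments": {
  "rows": "0.5 0 0 -0.3 0 0 0;0.5 0 0 -0.4 0 0 0;0.3 0 0 -0.3 0 0 0;0.3 0 0 0 0 0 0;0.3 0 0 0 0 0 0"
}}

```text
t: 26.82
tool_pos: [0.4473, -0.3831, 0.124]
tool_rot: [0.002, -0.088, 0.996, -0.002]
contact_force: [-0.1, 0.2, -0.6]
gripper_width: 0.702
finger_force: 0.0
```

```bash
python3 - <<'E'
from tr import *
im,P=wcloud();z=P[...,2]
m=(z>.029)&(z<.045)&(np.hypot(P[...,0]-.445,P[...,1]+.38)<.04)
print("hub",cv2.minEnclosingCircle((P[m][:,:2]*1000).astype(np.float32)),plane(P[m]));tray(im,P,'b')
wspot("tray_blue")
plan(.548,-.043,yaw=101,z=.11)
E
```

```text
hub ((444.7078552246094, -379.6881408691406), 14.21743392944336) (array([0.0035, 0.0042, 0.0339]), 816)
rim plane (array([-0.0017, -0.0032,  0.0187]), 3780) px [ 246  120  153  211 4580]
((492.02703857421875, -370.860107421875), (224.07078552246094, 131.12359619140625), 10.797972679138184)
t 26.97 pos [ 0.4448 -0.381   0.1197] yaw 100.1 | shift now-frame [-1.608  3.147  0.099] turn z -0.0051 rows 0.1
  shift after turn [-1.658  3.121  0.099]
```

Call:
{"name": "step_arm", "arguments": {
  "rows": "0.4 -0.171 0.3155 0 0 0 0;0.4 -0.171 0.3155 0 0 0 0;0.4 -0.171 0.3155 0 0 0 0;0.4 -0.171 0.3155 0 0 0 0;0.4 -0.171 0.3155 0 0 0 0"
}}

```text
t: 27.38
tool_pos: [0.5011, -0.2092, 0.1187]
tool_rot: [-0.001, -0.088, 0.996, 0.001]
contact_force: [0.0, -0.6, -0.6]
gripper_width: 0.6
finger_force: 0.0
```

Call:
{"name": "step_arm", "arguments": {
  "rows": "0.4 -0.171 0.3155 0 0 0 0;0.4 -0.171 0.3155 0 0 0 0;0.4 -0.171 0.3155 0 0 0 0;0.4 -0.171 0.3155 0 0 0 0;0.4 -0.171 0.3155 0 0 0 0"
}}

```text
t: 27.8
tool_pos: [0.5576, -0.0392, 0.1187]
tool_rot: [-0.002, -0.088, 0.996, 0.0]
contact_force: [0.8, -0.6, -0.9]
gripper_width: 0.601
finger_force: 0.0
```

Call:
{"name": "step_arm", "arguments": {
  "rows": "0.4 0 0 0.1 0 0 0;0.4 0 0 0.1 0 0 0;0.4 0 0 0 0 0 0;0.4 0 0 0 0 0 0;0.4 0 0 0 0 0 0"
}}

```text
t: 28.22
tool_pos: [0.5578, -0.0429, 0.0997]
tool_rot: [-0.001, -0.086, 0.996, -0.0]
contact_force: [0.2, 0.0, 0.4]
gripper_width: 0.602
finger_force: 0.0
```

```bash
python3 - <<'E'
from h import *
im,P=wcloud();z=P[...,2];I=im.astype(int)
save("w","w12.png",im)
m=(I.min(-1)>140)&(z>.003)&(z<.012)&(np.abs(P[...,0]-.56)<.05)&(np.abs(P[...,1]+.04)<.04)
Q=P[m];print(m.sum(),cv2.minAreaRect((Q[:,:2]*1000).astype(np.float32)),np.median(Q[:,2]))
m=(z<.022)&(np.abs(P[...,0]-.585)<.06)&(np.abs(P[...,1]+.03)<.07)
plan(.5576,-.0405,yaw=101.2,z=.0)
hm=(I[...,2]>I[...,0]+50)&(z>.01)&(z<.07)&(np.abs(P[...,1]+.02)<.1)&(P[...,0]>.5);Q=P[hm];print("housing rect",cv2.minAreaRect((Q[:,:2]*1000).astype(np.float32)))
# finger tips
f=P[...,2];
E
```

```text
2114 ((559.6338500976562, -40.525360107421875), (52.409725189208984, 35.97113037109375), 11.235810279846191) 0.0048511155856808055
t 28.27 pos [ 0.5582 -0.0428  0.1001] yaw 99.9 | shift now-frame [1.000e-03 2.400e-02 1.001e+00] turn z -0.0071 rows 0.2
  shift after turn [1.000e-03 2.400e-02 1.001e+00]
housing rect ((695.9884643554688, -37.564842224121094), (119.62107849121094, 257.55133056640625), 79.24459075927734)
```

View pics/w12.png

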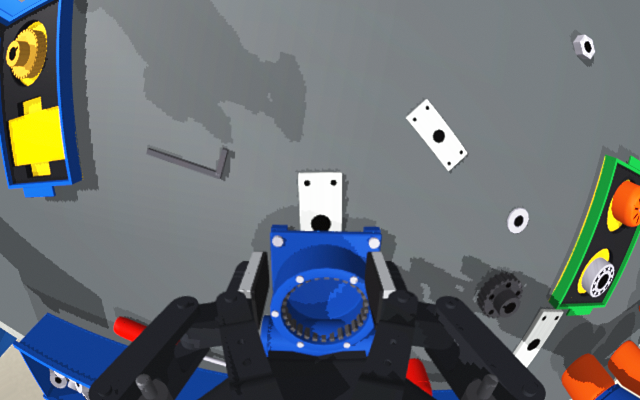

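The plate's free part is at (320,200), centred and aligned with the jaws, and the blue housing is behind it. I go down carefully to feel for the bench.

Call:
{"name": "step_arm", "arguments": {
  "rows": "0.4 0 0.015 0.3 0 0 -0.007;0.4 0 0 0.3 0 0 0;0.4 0 0 0.3 0 0 0;0.4 0 0 0.08 0 0 0;0.4 0 0 0 0 0 0"
}}

```text
t: 28.68
tool_pos: [0.556, -0.0403, 0.0003]
tool_rot: [-0.002, -0.098, 0.995, 0.0]
contact_force: [-0.4, -0.4, 0.3]
gripper_width: 0.601
finger_force: 0.0
```

Call:
{"name": "step_arm", "arguments": {
  "rows": "0.5 0 0 0.03 0 0 0;0.5 0 0 0.03 0 0 0;0.5 0 0 0.02 0 0 0;0.5 0 0 0 0 0 0;0.5 0 0 0 0 0 0"
}}

```text
t: 29.1
tool_pos: [0.559, -0.0395, -0.0048]
tool_rot: [0.001, -0.099, 0.995, -0.0]
contact_force: [0.4, 0.4, -1.0]
gripper_width: 0.506
finger_force: 0.0
```

```bash
python3 - <<'E'
from h import *
for i in range(2):
    im,P=wcloud();s=arm.observe();print(s["tool_pos"],s["contact_force"])
q=s["tool_rot"];M=R.from_quat([q[1],q[2],q[3],q[0]])
T=(P-s["tool_pos"])@M.as_matrix()
# finger inner/front faces
I=im.astype(int)
for v in range(225,300,4):
    row=T[v];g=np.abs(np.abs(row[:,1])-.027)<.006;print(v,[(np.round(row[u]*1000).astype(int).tolist()) for u in np.nonzero(g&(row[:,2]<.005))[0][::4]][:5])
E
```

```text
[ 0.558954   -0.03948768 -0.00494032] [-0.28140183  0.04059543  0.4899482 ]
[ 0.55882637 -0.03944133 -0.00510221] [ 0.95416329 -0.342898    0.05742834]
225 [[21, -33, -7], [20, -31, -5], [20, -29, -4], [21, -27, -6], [20, -25, -5]]
229 [[18, -32, -5], [18, -30, -6], [18, -28, -5], [18, -26, -6], [18, -24, -5]]
233 [[15, -33, -4], [15, -30, -4], [16, -28, -5], [16, -26, -5], [16, -24, -5]]
237 [[13, -32, -4], [13, -30, -4], [14, -28, -6], [14, -25, -6], [13, -24, -4]]
241 [[11, -33, -5], [11, -31, -5], [11, -29, -5], [11, -26, -5], [11, -24, -5]]
245 [[8, -33, -5], [8, -30, -4], [8, -28, -4], [9, -26, -5], [8, -24, -4]]
249 [[6, -33, -6], [6, -31, -5], [6, -28, -4], [6, -26, -4], [6, -24, -5]]
253 [[3, -33, -5], [11, -28, -19], [12, -26, -20], [12, -24, -20], [11, -22, -19]]
257 [[0, -33, -4], [11, -27, -24], [11, -25, -23], [12, -23, -24], [6, -22, -14]]
261 [[7, -33, -20], [7, -31, -20], [12, -27, -28], [12, -25, -28], [11, -23, -27]]
265 [[7, -33, -24], [7, -31, -24], [11, -27, -31], [11, -25, -31], [12, -23, -31]]
269 [[7, -33, -28], [8, -30, -29], [11, -27, -34], [11, -25, -34], [11, -24, -33]]
273 [[7, -32, -32], [7, -30, -32], [11, -27, -38], [11, -25, -37], [11, -24, -37]]
277 [[7, -33, -35], [7, -31, -34], [11, -27, -41], [11, -26, -40], [11, -24, -41]]
281 [[7, -33, -38], [7, -31, -38], [11, -28, -44], [11, -26, -44], [11, -24, -44]]
285 [[7, -33, -41], [7, -31, -41], [12, -27, -48], [11, -26, -47], [11, -24, -47]]
289 [[13, -32, -52], [13, -31, -52], [13, -29, -53], [11, -28, -50], [11, -26, -50]]
293 [[14, -32, -57], [14, -30, -57], [13, -29, -56], [13, -28, -55], [12, -26, -54]]
297 [[12, -33, -57], [14, -30, -60], [14, -29, -59], [12, -28, -57], [12, -26, -57]]
```

Call:
{"name": "step_arm", "arguments": {
  "rows": "0.5 0 0 0.03 0 0 0;0.5 0 0 0.02 0 0 0;0.5 0 0 0.02 0 0 0;0.5 0 0 0.01 0 0 0;0.5 0 0 0 0 0 0"
}}

```text
t: 29.62
tool_pos: [0.5583, -0.0394, -0.0131]
tool_rot: [-0.0, -0.099, 0.995, -0.0]
contact_force: [-3.3, 0.5, 10.0]
gripper_width: 0.502
finger_force: 4.9
```

Call:
{"name": "step_arm", "arguments": {
  "rows": "0.5 0 0 0.01 0 0 0;0.5 0 0 0.01 0 0 0;0.5 0 0 0 0 0 0;0.5 0 0 0 0 0 0;0.5 0 0 0 0 0 0"
}}

```text
t: 30.03
tool_pos: [0.5583, -0.0395, -0.0132]
tool_rot: [-0.0, -0.099, 0.995, -0.0]
contact_force: [-9.4, -0.0, 26.3]
gripper_width: 0.503
finger_force: 13.7
```

Call:
{"name": "step_arm", "arguments": {
  "rows": "0.5 0 0 -0.04 0 0 0;0.5 0 0 -0.01 0 0 0;0.3 0 0 0 0 0 0;0.3 0 0 0 0 0 0;0.3 0 0 0 0 0 0"
}}

```text
t: 30.45
tool_pos: [0.558, -0.0394, -0.0113]
tool_rot: [-0.0, -0.099, 0.995, 0.0]
contact_force: [-0.7, 0.0, 0.1]
gripper_width: 0.701
finger_force: 0.0
```

Call:
{"name": "step_arm", "arguments": {
  "rows": "0.3 0 0 0.02 0 0 0;0.3 0 0 0.02 0 0 0;0.3 0 0 0.02 0 0 0;0.3 0 0 0.02 0 0 0;0.3 0 0 0 0 0 0"
}}

```text
t: 30.87
tool_pos: [0.5582, -0.0395, -0.0163]
tool_rot: [-0.0, -0.099, 0.995, -0.0]
contact_force: [-8.1, 0.4, 27.9]
gripper_width: 0.7
finger_force: 14.1
```

```bash
python3 - <<'E'
from h import *
im,P=wcloud();s=arm.observe();print(s["tool_pos"],s["contact_force"],s["gripper_width"])
q=s["tool_rot"];M=R.from_quat([q[1],q[2],q[3],q[0]]);T=(P-s["tool_pos"])@M.as_matrix()
I=im.astype(int);m=(I.min(-1)>140)&(np.abs(T[...,2]-(s["tool_pos"][2]-.005))<.004)&(np.abs(T[...,1])<.03)
for v in range(200,256,8):
    u=np.nonzero(m[v])[0]; print(v,len(u),(T[v,u[0]]*1000).round(1) if len(u) else'',(T[v,u[-1]]*1000).round(1) if len(u) else '')
E
```

```text
[ 0.55815585 -0.03946941 -0.01635914] [-9.09305045 -0.10321141 27.87396354] 0.7024471970966452
200 0  
208 0  
216 0  
224 0  
232 76 [ 23.3 -18.9 -19.9] [ 23.9  17.  -21.1]
240 74 [ 19.7 -18.  -21.2] [ 19.7  16.7 -21.1]
248 51 [ 14.9 -18.4 -20.3] [ 15.1  16.5 -20.4]
```

Contact heights at two openings fit the bench (tips 13 mm behind the TCP at half opening), and the plate lies within 1 mm of the jaw centre. I raise slightly, grip and draw.

Call:
{"name": "step_arm", "arguments": {
  "rows": "0.3 0 -0.01 -0.07 0 0 0;0.3 0 0 0 0 0 0;1 0 0 0 0 0 0;1 0 0 0 0 0 0;1 0 0 0 0 0 0"
}}

```text
t: 31.33
tool_pos: [0.5585, -0.0404, -0.012]
tool_rot: [-0.0, -0.099, 0.995, 0.0]
contact_force: [-2.1, -0.9, 5.8]
gripper_width: 0.406
finger_force: 43.1
```

Call:
{"name": "step_arm", "arguments": {
  "rows": "1 0 0 0 0 0 0;1 0.04 0 0 0 0 0;1 0.06 0 0 0 0 0;1 0.06 0 0 0 0 0;1 0.06 0 0 0 0 0"
}}

```text
t: 31.75
tool_pos: [0.5363, -0.0449, -0.0119]
tool_rot: [0.0, -0.099, 0.995, 0.0]
contact_force: [1.2, 1.0, 0.6]
gripper_width: 0.402
finger_force: 41.0
```

```bash
python3 - <<'E'
from h import *
s=arm.observe();print(s["tool_pos"],s["contact_force"],s["gripper_width"],s["finger_force"])
optics.read_camera("top")
for n in("plate_c","housing"):
  for r in optics.spot_point("top",n)[:3]:print(n,round(r["conf"],2),toworld("top",r["point"]).round(4))
E
```

```text
[ 0.5363451  -0.04486464 -0.01191626] [1.22163739 1.00420532 0.55990597] 0.4019804554796159 40.984317138791084
plate_c 0.84 [0.49   0.0521 0.0049]
housing 0.64 [ 0.6417 -0.0172  0.0007]
```

Call:
{"name": "step_arm", "arguments": {
  "rows": "1 0.08 0 0 0 0 0;1 0.1 0 0 0 0 0;1 0.12 0 0 0 0 0;1 0.12 0 0 0 0 0;1 0.12 0 0 0 0 0"
}}

```text
t: 32.32
tool_pos: [0.4825, -0.0556, -0.0119]
tool_rot: [-0.0, -0.099, 0.995, 0.0]
contact_force: [0.1, 0.6, -0.7]
gripper_width: 0.4
finger_force: 40.3
```

Call:
{"name": "step_arm", "arguments": {
  "rows": "1 0.12 0 0 0 0 0;1 0.1 0 0 0 0 0;1 0 0 0 0 0 0;1 0 0 0 0 0 0;0.5 0 0 0 0 0 0"
}}

```text
t: 32.73
tool_pos: [0.4627, -0.0597, -0.0118]
tool_rot: [0.0, -0.099, 0.995, 0.0]
contact_force: [-0.1, 0.2, 0.8]
gripper_width: 0.497
finger_force: 0.0
```

Call:
{"name": "step_arm", "arguments": {
  "rows": "0.4 0 0 0 0 0 0;0.4 0 0 -0.1 0 0 0;0.4 0 0 -0.3 0 0 0;0.4 0 0 -0.4 0 0 0;0.4 0 0 0 0 0 0"
}}

```text
t: 33.15
tool_pos: [0.4674, -0.0599, 0.0745]
tool_rot: [0.005, -0.099, 0.995, -0.001]
contact_force: [0.9, 0.8, -0.8]
gripper_width: 0.598
finger_force: 0.0
```

Call:
{"name": "step_arm", "arguments": {
  "rows": "0.4 0 0 0 0 0 0;0.4 0 0 0 0 0 0;0.4 0 0 0 0 0 0;0.4 0 0 0 0 0 0;0.4 0 0 0 0 0 0"
}}

```text
t: 33.57
tool_pos: [0.4615, -0.0595, 0.0672]
tool_rot: [-0.001, -0.099, 0.995, 0.0]
contact_force: [0.5, 0.8, 0.5]
gripper_width: 0.596
finger_force: 0.0
```

```bash
python3 - <<'E'
from h import *
im,P=wcloud();s=arm.observe();print(s["tool_pos"],s["contact_force"]);save("w","w13.png",im)
q=s["tool_rot"];M=R.from_quat([q[1],q[2],q[3],q[0]]);T=(P-s["tool_pos"])@M.as_matrix();z=P[...,2]
I=im.astype(int);m=(I.min(-1)>120)&(z>.002)&(z<.012)&(np.abs(T[...,1])<.04)&(np.abs(T[...,0])<.12)
n,l,st,c=cv2.connectedComponentsWithStats(m.astype(np.uint8));i=1+np.argmax(st[1:,4]);Q=T[l==i];W=P[l==i]
print(st[i],"tool",cv2.minAreaRect((Q[:,:2]*1000).astype(np.float32)),"world",cv2.minAreaRect((W[:,:2]*1000).astype(np.float32)),np.median(W[:,2]))
optics.read_camera("top")
for n in("plate_c","housing"):
  for r in optics.spot_point("top",n)[:3]:print(n,round(r["conf"],2),toworld("top",r["point"]).round(4))
E
```

```text
[ 0.46161323 -0.05956074  0.06732249] [ 0.52997585 -0.16939539  0.09784004]
[ 291  182   51  105 4334] tool ((-20.975128173828125, -1.0432872772216797), (36.70783996582031, 90.67247772216797), 89.90377807617188) world ((482.2460632324219, -56.43471908569336), (90.66704559326172, 36.708984375), 11.445914268493652) 0.004795803237101697
plate_c 0.75 [0.7181 0.2953 0.0086]
plate_c 0.64 [0.4887 0.0539 0.0008]
housing 0.75 [ 0.6389 -0.0174 -0.0028]
housing 0.7 [0.6361 0.1815 0.0212]
```

The full 90 × 37 mm plate is out and the housing has not moved. I regrip at mid-length.

Call:
{"name": "step_arm", "arguments": {
  "rows": "0.4 -0.105 -0.005 0 0 0 0;0.4 -0.105 -0.005 0.2 0 0 0;0.4 0 0 0.3 0 0 0;0.4 0 0 0.2 0 0 0;0.4 0 0 0.09 0 0 0"
}}

```text
t: 34.18
tool_pos: [0.4824, -0.0561, -0.0132]
tool_rot: [-0.002, -0.099, 0.995, 0.0]
contact_force: [-0.6, 0.3, 1.4]
gripper_width: 0.599
finger_force: 0.0
```

Call:
{"name": "step_arm", "arguments": {
  "rows": "0.4 0 0 0 0 0 0;1 0 0 0 0 0 0;1 0 0 0 0 0 0;1 0 0 0 0 0 0;1 0 0 0 0 0 0"
}}

```text
t: 34.6
tool_pos: [0.4842, -0.0567, -0.0097]
tool_rot: [0.001, -0.099, 0.995, -0.0]
contact_force: [0.2, -0.2, -1.2]
gripper_width: 0.399
finger_force: 39.9
```

Call:
{"name": "step_arm", "arguments": {
  "rows": "1 0 0 -0.1 0 0 0;1 0 0 -0.2 0 0 0;1 0 0 -0.3 0 0 0;1 0 0 -0.3 0 0 0;1 0 0 0 0 0 0"
}}

```text
t: 35.02
tool_pos: [0.4875, -0.0569, 0.0853]
tool_rot: [0.005, -0.099, 0.995, -0.001]
contact_force: [1.4, 0.0, -1.2]
gripper_width: 0.399
finger_force: 40.2
```

```bash
python3 - <<'E'
from h import *
s=arm.observe();print(s["q"],s["gripper_width"],s["finger_force"]);plan(.5382,-.3622,yaw=10.8,z=-.003)
im,P=wcloud();q=s["tool_rot"];M=R.from_quat([q[1],q[2],q[3],q[0]]);T=(P-s["tool_pos"])@M.as_matrix();z=P[...,2]
I=im.astype(int);m=(I.min(-1)>110)&(z>.05)&(z<.12)&(np.abs(T[...,1])<.018)&(np.abs(T[...,0])<.06);Q=T[m];print(len(Q),Q[:,0].max(),plane(P[m]))
E
```

```text
[ 0.1831537   0.37878476 -0.14370914  2.06792702  0.08411178  0.69022469
  1.75370938] 0.39899564610356875 40.1749312877655
t 35.02 pos [ 0.4875 -0.0569  0.0853] yaw 101.3 | shift now-frame [ 0.111 -3.09   0.891] turn z -0.497 rows 12.5
  shift after turn [3.091 0.083 0.891]
9190 0.04698033606107354 (array([ 0.0095, -0.0036,  0.1001]), 8972)
```

Call:
{"name": "step_arm", "arguments": {
  "rows": "1 0 0 0 0 0 0.0387;1 0 0 0 0 0 0.0387;1 0 0 0 0 0 0.0387;1 0 0 0 0 0 0.0387;1 0 0 0 0 0 0.0387"
}}

```text
t: 35.48
tool_pos: [0.4824, -0.0566, 0.0788]
tool_rot: [-0.001, 0.207, 0.978, -0.0]
contact_force: [0.3, -0.2, -1.4]
gripper_width: 0.402
finger_force: 40.2
```

Call:
{"name": "step_arm", "arguments": {
  "rows": "1 0 0 0 0 0 0.0387;1 0 0 0 0 0 0.0387;1 0 0 0 0 0 0.0387;1 0 0 0 0 0 0.0387;1 0 0 0 0 0 0.0387"
}}

```text
t: 35.9
tool_pos: [0.4824, -0.0565, 0.0788]
tool_rot: [-0.001, 0.49, 0.872, -0.0]
contact_force: [-1.0, 0.5, -2.1]
gripper_width: 0.4
finger_force: 40.2
```

Call:
{"name": "step_arm", "arguments": {
  "rows": "1 0 0 0 0 0 0.0387;1 0 0 0 0 0 0.0387;1 0 0 0 0 0 0.0387;1 0 0 0 0 0 0;1 0 0 0 0 0 0"
}}

```text
t: 36.32
tool_pos: [0.4826, -0.0564, 0.0789]
tool_rot: [-0.0, 0.636, 0.772, -0.0]
contact_force: [0.6, 1.4, -2.1]
gripper_width: 0.402
finger_force: 40.2
```

```bash
python3 - <<'E'
from h import *
plan(.5382,-.3622,yaw=10.8,z=-.003)
E
```

```text
t 36.32 pos [ 0.4826 -0.0564  0.0789] yaw 11.0 | shift now-frame [-3.108 -0.038  0.819] turn z 0.0012 rows 0.0
  shift after turn [-3.108 -0.026  0.819]
```

Call:
{"name": "step_arm", "arguments": {
  "rows": "1 -0.311 -0.004 0 0 0 0;1 -0.311 -0.004 0 0 0 0;1 -0.311 -0.004 0 0 0 0;1 -0.311 -0.004 0 0 0 0;1 -0.311 -0.004 0 0 0 0"
}}

```text
t: 36.73
tool_pos: [0.5101, -0.211, 0.079]
tool_rot: [-0.0, 0.636, 0.772, -0.0]
contact_force: [-0.3, 0.1, -0.8]
gripper_width: 0.399
finger_force: 40.2
```

Call:
{"name": "step_arm", "arguments": {
  "rows": "1 -0.311 -0.004 0 0 0 0;1 -0.311 -0.004 0 0 0 0;1 -0.311 -0.004 0 0 0 0;1 -0.311 -0.004 0 0 0 0;1 -0.311 -0.004 0 0 0 0"
}}

```text
t: 37.15
tool_pos: [0.5371, -0.3641, 0.0788]
tool_rot: [-0.001, 0.636, 0.772, 0.0]
contact_force: [0.8, 0.0, -1.2]
gripper_width: 0.405
finger_force: 40.2
```

Call:
{"name": "step_arm", "arguments": {
  "rows": "1 0 0 0.2 0 0 0;1 0 0 0.2 0 0 0;1 0 0 0 0 0 0;1 0 0 0 0 0 0;1 0 0 0 0 0 0"
}}

```text
t: 37.57
tool_pos: [0.5378, -0.3625, 0.0396]
tool_rot: [-0.0, 0.637, 0.771, 0.0]
contact_force: [0.7, -0.4, -1.2]
gripper_width: 0.4
finger_force: 40.3
```

```bash
python3 - <<'E'
from tr import *
im,P=wcloud();save("w","w14.png",im);z=P[...,2];I=im.astype(int);tray(im,P,'b')
m=(I.min(-1)>110)&(z>.03)&(z<.09)&(np.hypot(P[...,0]-.538,P[...,1]+.362)<.055)
W=P[m];print(cv2.minAreaRect((W[:,:2]*1000).astype(np.float32)),plane(W));plan(.5382,-.3622,yaw=10.8,z=-.003)
print(arm.observe()["contact_force"],arm.observe()["finger_force"])
E
```

```text
rim plane (array([ 0.0001, -0.0002,  0.019 ]), 6462) px [  96  130  328  180 8006]
((491.90325927734375, -370.6915588378906), (225.20921325683594, 131.0147705078125), 10.846199989318848)
((537.2177734375, -361.97711181640625), (47.36824035644531, 90.26065063476562), 10.48408031463623) (array([-0.0014, -0.0013,  0.0547]), 8690)
t 37.62 pos [ 0.5382 -0.3627  0.0403] yaw 10.9 | shift now-frame [0.005 0.    0.433] turn z 0.0005 rows 0.0
  shift after turn [0.005 0.    0.433]
[-0.58566111 -0.9550337  -1.85414556] 40.33333718776703
```

View pics/w14.png

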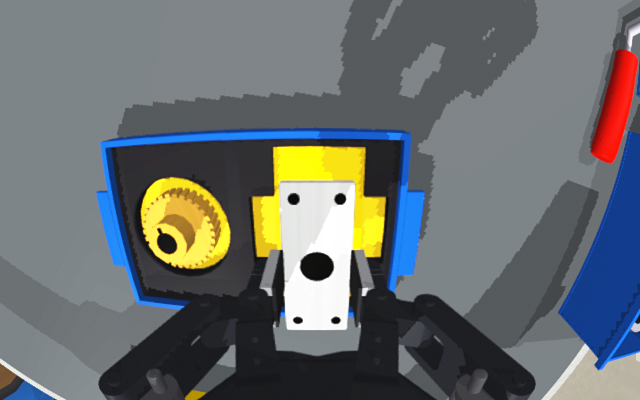

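The plate is level, centred and aligned over the long pocket (319,255), with the fingers over the notches. I lower it 41 mm and release with a small opening.

Call:
{"name": "step_arm", "arguments": {
  "rows": "1 0 0 0.12 0 0 0;1 0 0 0.12 0 0 0;1 0 0 0.1 0 0 0;1 0 0 0.07 0 0 0;1 0 0 0 0 0 0"
}}

```text
t: 38.03
tool_pos: [0.537, -0.3623, -0.0027]
tool_rot: [-0.001, 0.637, 0.771, -0.0]
contact_force: [-0.8, 0.1, -1.2]
gripper_width: 0.401
finger_force: 43.8
```

Call:
{"name": "step_arm", "arguments": {
  "rows": "0.48 0 0 0 0 0 0;0.48 0 0 0 0 0 0;0.48 0 0 0 0 0 0;0.48 0 0 0 0 0 0;0.48 0 0 -0.05 0 0 0"
}}

```text
t: 38.45
tool_pos: [0.5368, -0.3623, 0.0024]
tool_rot: [-0.001, 0.638, 0.77, -0.0]
contact_force: [-0.5, 1.1, -1.2]
gripper_width: 0.517
finger_force: 0.0
```

```bash
python3 - <<'E'
from h import *
s=arm.observe();print(s["tool_pos"],s["gripper_width"],s["finger_force"],s["contact_force"])
E
```

```text
[ 0.53677742 -0.36229974  0.00238342] 0.5173062421884792 0.0 [-0.50522202  1.0934979  -1.15653866]
```

Call:
{"name": "step_arm", "arguments": {
  "rows": "0.48 0 0 -0.1 0 0 0;0.48 0 0 -0.3 0 0 0;0.48 0 0 -0.4 0 0 0;0.48 0 0 -0.4 0 0 0;0.48 0 0 0 0 0 0"
}}

```text
t: 38.87
tool_pos: [0.5425, -0.3668, 0.1335]
tool_rot: [0.008, 0.638, 0.77, 0.001]
contact_force: [1.6, -1.5, 1.1]
gripper_width: 0.521
finger_force: 0.0
```

Call:
{"name": "step_arm", "arguments": {
  "rows": "0.48 0 0 0 0 0 0;0.48 0 0 0 0 0 0;0.48 0 0 0 0 0 0;0.48 0 0 0 0 0 0;0.48 0 0 0 0 0 0"
}}

```text
t: 39.28
tool_pos: [0.5366, -0.3622, 0.1217]
tool_rot: [-0.001, 0.638, 0.77, -0.0]
contact_force: [0.2, -0.1, -0.6]
gripper_width: 0.515
finger_force: 0.0
```

```bash
python3 - <<'E'
from tr import *
im,P=wcloud();save("w","w15.png",im);z=P[...,2];I=im.astype(int);(cx,cy),_,_=tray(im,P,'b')
m=(I.min(-1)>120)&(z>.009)&(z<.025)&(np.hypot(P[...,0]-.538,P[...,1]+.362)<.06)
W=P[m];print("plate",cv2.minAreaRect((W[:,:2]*1000).astype(np.float32)),plane(W))
m=(z>.029)&(z<.045)&(np.hypot(P[...,0]-.445,P[...,1]+.38)<.04);print("hub",cv2.minEnclosingCircle((P[m][:,:2]*1000).astype(np.float32)),plane(P[m]))
im,d=optics.read_camera("top");K,Rm,t=w2c("top")
v,u=np.mgrid[:400,:640];pp=(np.stack([u,v,0*u+1],-1)@np.linalg.inv(K).T)*d[...,None]
P=(pp-t)@Rm;I=im.astype(int);print("green");P[d<=0]=np.nan
P2=P.copy();P2[P[...,1]<.2]=np.nan;tray(im,P2,'g')
for n in("plate_c","housing","bearing_c","endcap_c","tray_green","spurgear_c","wormwheel_c"):
  for r in optics.spot_point("top",n)[:3]:print(n,round(r["conf"],2),toworld("top",r["point"]).round(4))
for nm,c,z0 in(("bearing",(.597,.351),.021),("cap",(.490,.349),.033)):
  m=(np.hypot(P[...,0]-c[0],P[...,1]-c[1])<.045)&(P[...,2]>z0);print(nm,m.sum(),plane(P[m]),cv2.minEnclosingCircle((P[m][:,:2]*1000).astype(np.float32)))
E
```

```text
rim plane (array([-0.0001, -0.0011,  0.019 ]), 3917) px [ 151  121  244  140 4651]
((492.373779296875, -371.29510498046875), (224.3800811767578, 131.53648376464844), 10.590312004089355)
plate ((536.2499389648438, -361.6356506347656), (36.722633361816406, 89.55342864990234), 10.667041778564453) (array([ 0.0016, -0.002 ,  0.0131]), 3516)
hub ((445.374267578125, -379.1280517578125), 14.284579277038574) (array([-0.0078, -0.0053,  0.0342]), 704)
green
rim plane (array([ 0.0002, -0.0008,  0.02  ]), 531) px [147 177  60  98 876]
((546.4022216796875, 344.4176330566406), (221.8091583251953, 131.79994201660156), 0.061411526054143906)
plate_c 0.74 [0.7202 0.2974 0.0059]
plate_c 0.74 [0.4885 0.0522 0.0015]
plate_c 0.64 [ 0.541  -0.3656  0.0125]
housing 0.62 [ 0.641  -0.0212  0.0016]
bearing_c 0.69 [0.596  0.3516 0.0125]
bearing_c 0.6 [ 0.4482 -0.3808  0.0225]
endcap_c 0.64 [0.495  0.3491 0.0208]
tray_green 0.85 [0.5454 0.3429 0.0011]
spurgear_c 0.82 [0.6355 0.1798 0.0201]
wormwheel_c 0.81 [ 0.4459 -0.3801  0.0187]
wormwheel_c 0.63 [0.5438 0.3414 0.0021]
bearing 405 (array([-0.0014, -0.0187,  0.0258]), 273) ((598.6939697265625, 351.1128234863281), 26.374176025390625)
cap 397 (array([0.0142, 0.0027, 0.0388]), 227) ((490.4951477050781, 346.663330078125), 26.294387817382812)
```

```bash
python3 -c "
from rig import ticket
print(ticket.sign_off())"
```

```text
the job is handed in; nothing more can be done
None
```

The job is handed in and no verdict came back: by my last measurements the wheel and plate lie flat in the blue tray, the bearing and cap lie flat in the green tray (which I accidentally lifted and moved about 70 mm, then set level again), and the housing and spur gear have not moved.

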